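# Load the drying basket evenly and set the warm-air damper

## Robot

A 6-joint arm with a two-finger parallel gripper is mounted at the origin on the work surface. World frame = base frame: x ahead of the robot, y to its left, z up, the work surface at z = 0. Lengths are in m, angles in degrees, forces in N, time in s.
With the tool pointing down it reaches from about 0.3 to 0.75 m from the base axis. Payload 8.5 kg.
Tool frame: the origin (TCP) lies on the centre line of the jaws, within the pads' length; the fingertips stand 14 mm ahead of it and the grasp point (between the pads) lies 5 mm behind it; z points along the fingers, x is the direction in which the jaws open and shut, and the axes are right-handed (so a half turn about z gives the same grasp; the last joint's range is limited). The gripper opens to 85 mm and grips with 20 to 120 N. Pads are 22 mm wide; open, the fingers measure 114 mm over their backs; the gripper's body (76 mm by 85 mm) begins 54 mm behind the grasp point. The pads swing forward as they close: fully open they stand 13 mm farther back than shut.
Start: joints at [-83.841, 21.807, 74.336, -0, 83.858, -12.336], TCP at [0.174, -0.522, 0.208] pointing down, gripper open.
Joint ranges: [-178.18, 178.18], [-50.72, 133.34], [12.68, 142.11], [-81.47, 261.47], [9.98, 163.14], [-165.26, 165.26]. Speed limits (degrees/s): [136.94, 136.94, 180, 180, 180, 180].

## Interface

Orientations are given as a 3x3 rotation matrix whose columns are the frame's x, y, z axes.
In Python, from rig import * gives the robot as it stands.
- The arm moves only by the shell command python3 -m crank 'ROWS' [FORCE]. ROWS is JSON, one flat list of numbers, 7 for each row, row after row: the turn, a rotation vector about the world's x, y, z in rad, then the shift along the world's x, y, z in m, then the opening in per cent of the stroke, from 0 (shut) to 100 (fully open). A call has 1 to 20 rows; each row shifts and turns the commanded pose from where the row before left it; what a row does not reach is not made up. A row lasts 1/10 s, in which the tool goes at most 50 mm and 8.59 degrees, less where a joint would pass 70% of its speed; a pose out of reach is approached as far as the arm can. A call is refused whole if a number of a shift passes 0.05 or a number of a turn 0.15, either way. A call with a gripper value outside its range is refused whole. The fingers move at their own pace and stop on an object; FORCE is the grip in N (left out, the last holds). Time passes only in rows, so rows that do not move let the fingers close. It gives the time, the measured TCP pose, the force and the opening at its end, in the units of the state.
- observe(): the state, without advancing time (a new reading comes with each control period).
- get_image(name): name is "side" or "top" or "wrist"; returns a dict with "frame" (420x560x3 uint8, red, green, blue), "fov_y" (degrees; the focal length in pixels is half the picture's height over the tangent of half this angle, whatever the lens; pixels are square), "cx", "cy" (the principal point, pixels), "world_to_cam" (4x4, takes a point from world to camera coordinates). Camera axes: x right, y up, looking along -z (the intrinsics and any distortion apply to the point x, -y, -z); pixel columns grow to the right and rows downward; lengths in m; the calibration is good to about 2 mm. The wrist camera is an equidistant fisheye: a pixel r from the principal point sees the ray r / f radians off the axis. A picture is of the moment at which its call begins. There is no depth.
- close_job(): hands the job in, once; it reports no verdict.
The state is a dict: "time_s": time; "q": joint angles; "qvel": joint speeds; "joint_efforts": joint torques, N m; "position": TCP position; "tool_rot": TCP orientation; "ft_force": force on the tool from outside, world axes, zero at the start; "wrist_torque": the same for the moment, N m; "grip_width": finger opening in m.
Only numpy, scipy, OpenCV 4.12 (cv2) and the standard library are available. Lean on these libraries where they do the work, as an engineer would, in place of code of your own. Each camera call takes 0.05 s, during which the arm holds its last target. There are 200 camera calls.

## Task

Dry the washed compressor parts: first shut the warm-air damper (lever square across the duct), and keep it shut while you put every brass valve body and piston from the rubber mat into the light wire basket, each flat on the basket floor, glands and crowns up. The basket only sits on the narrow air outlet, so keep the load balanced from the first part to the last and never let it tip or slide out of place. With everything in, set the damper lever to its half-open mark (45 degrees); leave the bottle, spanner and carton alone.

Things in the scene. Friction and masses are not known exactly. Their poses are not given: they have to be found in the camera images.
- station: fixed drying station of galvanised sheet metal: a box-shaped air outlet 200 (x) x 100 (y) and 135 tall with an open, slatted top, on which the basket rests; an 80 mm round duct leaves its +y side (axis along y, 52 above the bench, top at 92) and runs to a grey fan between y = 400 and 610. Origin on the bench under the centre of the outlet; x, y as above.
- outlet (a point): centre of the outlet's top face, 135 above the bench.
- damper (a joint): angle of the damper lever, rad, about the vertical: 0 = fully open, lever in line with the duct (pointing along the station's +y, away from the basket); pi/4 = half open, at the middle mark of its quadrant plate; pi/2 = shut, lever square across the duct (pointing along the station's -x). It has stops at both ends, moves with about 1.5 N at the grip and stays where it is left.
- damper_grip (a point): centre of the lever's black hand grip, a block 56 long along the lever, 16 thick and 36 high (111 to 147 above the bench), free at both sides; 97 from the pivot. This point is 130 above the bench.
- damper_hinge (a point): point on the lever's vertical pivot axis, 225 from the outlet's centre along the station's +y, at the height of the grip (130 above the bench).
- basket: loose open wire basket, 0.35 kg, 210 (x) x 300 (y) outside and 70 tall, walls 4 thick, floor 5 thick. Origin at the centre of its underside, z up. It stands centred across the outlet with its y along the station's y, so 100 hangs over at each y end: weight at one end that nothing balances tips it.
- mat: fixed black rubber mat, 270 (x) x 360 (y) x 4, on which the parts start. Origin under its centre.
- valve1: brass service-valve body, 0.36 to 0.48 kg: a hexagonal barrel 80 long (along its x) and 40 wide and 40 high lying flat, with a square gland 26 x 26 (sides parallel to its x and y) standing on the middle of the barrel from 40 up to 74 above the origin; grip the gland or, across y, the barrel. Origin at the middle of the underside, z up. May be absent (None at the start).
- valve2: brass service-valve body, 0.36 to 0.48 kg: a hexagonal barrel 80 long (along its x) and 40 wide and 40 high lying flat, with a square gland 26 x 26 (sides parallel to its x and y) standing on the middle of the barrel from 40 up to 74 above the origin; grip the gland or, across y, the barrel. Origin at the middle of the underside, z up. May be absent (None at the start).
- valve3: brass service-valve body, 0.36 to 0.48 kg: a hexagonal barrel 80 long (along its x) and 40 wide and 40 high lying flat, with a square gland 26 x 26 (sides parallel to its x and y) standing on the middle of the barrel from 40 up to 74 above the origin; grip the gland or, across y, the barrel. Origin at the middle of the underside, z up. May be absent (None at the start).
- valve4: brass service-valve body, 0.36 to 0.48 kg: a hexagonal barrel 80 long (along its x) and 40 wide and 40 high lying flat, with a square gland 26 x 26 (sides parallel to its x and y) standing on the middle of the barrel from 40 up to 74 above the origin; grip the gland or, across y, the barrel. Origin at the middle of the underside, z up. May be absent (None at the start).
- piston1: aluminium compressor piston, 0.2 kg: upright plain cylinder 58 in diameter and 52 tall, flat crown on top. Origin at the centre of its underside, z up. It may be knocked aside during the work; it slides, staying upright.
- piston2: aluminium compressor piston, 0.2 kg: upright plain cylinder 58 in diameter and 52 tall, flat crown on top. Origin at the centre of its underside, z up. It may be knocked aside during the work; it slides, staying upright.
- spray: bystander: plastic bottle 66 in diameter, 190 tall, standing. Origin under its centre.
- spanner: bystander: steel spanner 200 long lying on the bench. Origin at the middle of its underside.
- gasket_box: bystander: closed carton 120 x 170 x 60. Origin under its centre.
There are look-alikes about, which are no part of the job. What is shaped like the valve4 but purple or turquoise is not meant.

How it is judged:
By the outcome, as a careful person would: the job done as asked, in the order asked, and still so for the second after the job is handed in, with the robot touching nothing.
Of valve1, valve2, valve3, valve4 only 2 to 4 are there at a start; the rules pass over those that are not, and their reading is None.
At some moment in a run one of piston1, piston2 may be knocked a few centimetres aside while the robot is not near it.
It also fails if it takes over 210 s, if anything falls off the work surface, if the arm or the gripper's body presses on something with over 40 N, if the wrist force passes 120 N, or if a joint passes its speed limit or range.

## Working session

There is one attempt and no reset: what is moved stays moved. The work goes in short steps, Python scripts to look and compute and a shell command to move; the robot and the scene stay as the last step left them, time stands still between calls to the robot, and variables do not carry over. Pictures are saved under pics/ and viewed, about 12 in all and at most 16, crops included, and the job is handed in when it is done.

```bash
ls; mkdir -p pics
python3 - <<'E'
from rig import *
import cv2
for n in("top","side"):
    d=get_image(n); cv2.imwrite(f"pics/{n}0.png",d["frame"][:,:,::-1]); print(n,d["fov_y"],d["cx"],d["cy"],d["world_to_cam"])
print(observe())
E
```

```text
pics
top 44.19135126336048 287.2634428333025 204.59007638863812 [[-0.01754585 -0.99983069 -0.00554352 -0.05122076]
 [ 0.99832097 -0.01782493  0.05511366 -0.49249913]
 [-0.05520315 -0.0045672   0.9984647  -1.61127677]
 [ 0.          0.          0.          1.        ]]
side 48.99589500809111 272.0338776389101 205.5524497886033 [[-0.98512151 -0.1717743  -0.00540302  0.49310066]
 [ 0.12916646 -0.76077254  0.6360355  -0.20904346]
 [-0.11336503  0.62587437  0.77164088 -1.23764034]
 [ 0.          0.          0.          1.        ]]
{'time_s': 0.1, 'q': array([-8.38387300e+01,  2.18375807e+01,  7.43782280e+01, -1.82702653e-03,
        8.38583802e+01, -1.23345716e+01]), 'qvel': array([ 0.00359779, -0.03440303, -0.17792809,  0.02014049,  0.02184071,
        0.00025998]), 'joint_efforts': array([ 3.68912311e-03, -4.49225307e+01, -2.31655204e+01, -1.66338991e-04,
        3.67099463e-03, -4.96789255e-06]), 'position': array([ 0.17444833, -0.52129858,  0.20738216]), 'tool_rot': array([[ 3.17238974e-01, -9.48345614e-01, -1.70493126e-04],
       [-9.48344777e-01, -3.17238925e-01,  1.28395740e-03],
       [-1.27172243e-03, -2.45635063e-04, -9.99999161e-01]]), 'ft_force': array([ 0.04848541,  0.90171365, -0.94800338]), 'wrist_torque': array([ 0.02406056, -0.02025202,  0.02582997]), 'grip_width': 0.08536384334406877}
```

View pics/top0.png

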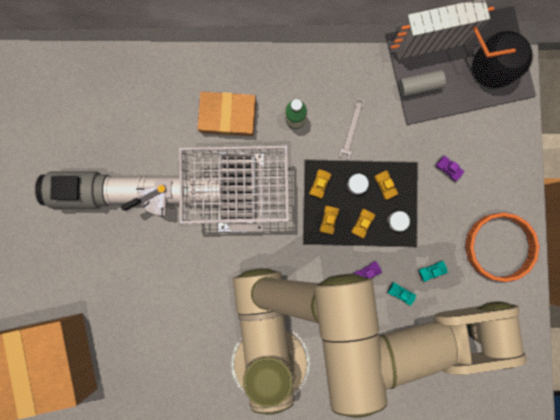

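View pics/side0.png

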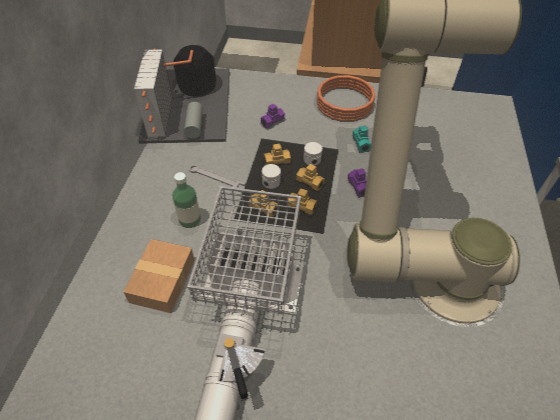

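```bash
cat > h.py <<'E'
import numpy as np, cv2
from rig import *
def ray(d,u,v,name):
    f=d["frame"].shape[0]/2/np.tan(np.radians(d["fov_y"]/2)); x=(u-d["cx"])/f; y=(v-d["cy"])/f
    if name=="wrist":
        r=np.hypot(x,y); s=np.sinc(r/np.pi); c=np.array([x*s,-y*s,-np.cos(r)])
    else: c=np.array([x,-y,-1.])
    M=np.array(d["world_to_cam"]); R=M[:3,:3]; return -R.T@M[:3,3], R.T@c
def plane(d,u,v,z,name):
    o,r=ray(d,u,v,name); return o+r*(z-o[2])/r[2]
def pix(d,p,name):
    f=d["frame"].shape[0]/2/np.tan(np.radians(d["fov_y"]/2)); M=np.array(d["world_to_cam"]); c=M[:3,:3]@p+M[:3,3]
    x,y,z=c[0],-c[1],-c[2]
    if name=="wrist":
        h=np.hypot(x,y); k=np.arctan2(h,z)/max(h,1e-9); return d["cx"]+f*x*k,d["cy"]+f*y*k
    return d["cx"]+f*x/z,d["cy"]+f*y/z
def blobs(mask,amin,amax):
    n,l,s,c=cv2.connectedComponentsWithStats(mask.astype(np.uint8))
    return [(i,c[i],s[i]) for i in range(1,n) if amin<=s[i,4]<=amax],l
E
python3 - <<'E'
from h import *
d=get_image("top"); im=d["frame"]; hsv=cv2.cvtColor(im,cv2.COLOR_RGB2HSV)
H,S,V=[hsv[...,i].astype(int) for i in range(3)]
b,l=blobs((H>12)&(H<28)&(S>140)&(V>90),20,600)
for i,c,s in b:
    p=np.argwhere(l==i)[:,::-1].astype(np.float32); r=cv2.minAreaRect(p); 
    print("gold",c.round(1),s[4],plane(d,*c,.035,"top")[:2].round(3),np.round(r[1],1),round(r[2]))
m=(S<40)&(V>170)
b,l=blobs(m,100,600)
for i,c,s in b: print("white",c.round(1),s,plane(d,*c,.056,"top")[:2].round(3))
# upscaled crops
a=cv2.resize(im[140:245,30:310],None,fx=2.8,fy=2.8,interpolation=3); e=cv2.resize(im[150:250,295:425],None,fx=3,fy=3,interpolation=3)
o=np.zeros((594,784,3),np.uint8); o[:a.shape[0],:]=a; o[294:594,:390]=e
cv2.imwrite("pics/c1.png",o[:,:,::-1])
E
```

```text
gold [319.8 183.1] 377 [ 0.555 -0.162] [14.3 27.7] 21
gold [386.1 184.4] 394 [ 0.548 -0.368] [27.7 14.8] 63
gold [551.5 181. ] 74 [ 0.549 -0.88 ] [ 5. 14.] 90
gold [161.1 188.5] 37 [0.547 0.331] [5. 6.] 90
gold [328.8 219.2] 367 [ 0.443 -0.188] [14.3 27.4] 14
gold [362.9 222.8] 386 [ 0.43  -0.293] [14.8 27.3] 27
white [351.1 131. ] [339 103  23  56 287] [ 0.713 -0.261]
white [358.  183.1] [349 174  19  19 288] [ 0.551 -0.278]
white [399.1 220.7] [390 212  19  19 284] [ 0.434 -0.4  ]
white [304.8 356.9] [293 332  18  53 161] [ 0.029 -0.105]
white [234.7 366.4] [231 342  13  49 159] [0.004 0.106]
```

View pics/c1.png

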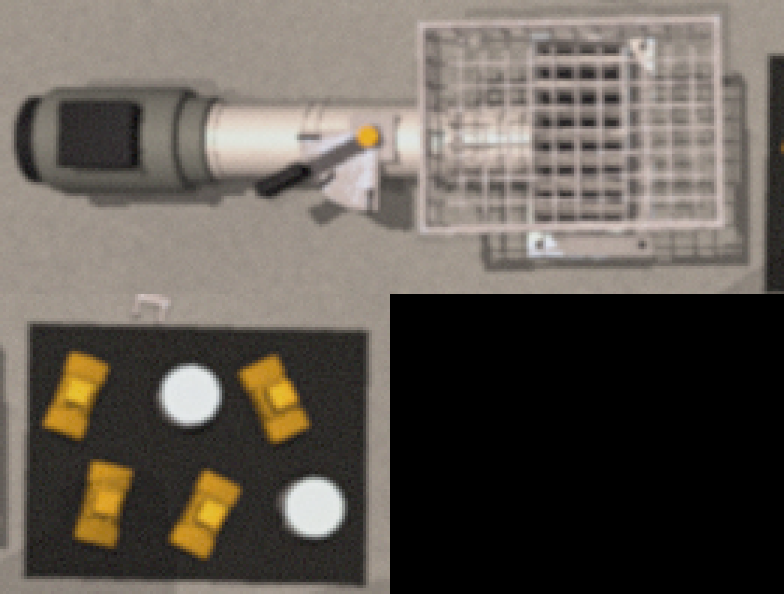

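Run:
```python
from h import *
d=get_image("top")
def P(u,v,z): return plane(d,u/2.8+30,v/2.8+140,z,"top")[:2]
c=np.array([P(*q,.205) for q in[(419,20),(720,15),(721,229),(419,232)]]); print("basket",c.round(3),c.mean(0).round(4))
for e in (c[0]-c[1],c[3]-c[2]): print(np.linalg.norm(e).round(3),"yaw",np.degrees(np.arctan2(-e[0],e[1])).round(2))
pv=P(369,136,.155); print("pivot",pv.round(4),"dist",(pv-c.mean(0)).round(4),np.linalg.norm(pv-c.mean(0)))
g=[P(260,190,.147),P(305,170,.147)];print("grip",np.round(g,4),np.mean(g,0), [np.degrees(np.arctan2(-(x-pv)[0],(x-pv)[1])) for x in g])
im=d["frame"];hsv=cv2.cvtColor(im,cv2.COLOR_RGB2HSV)
m=(hsv[...,2]>215)&(hsv[...,0]>15)&(hsv[...,0]<28)&(hsv[...,1]>140)
b,l=blobs(m,20,200)
for i,q,s in b: print("gland",q.round(1),s[4],plane(d,*q,.078,"top")[:2].round(3))
```

```text
basket [[ 0.647  0.237]
 [ 0.646 -0.063]
 [ 0.433 -0.061]
 [ 0.436  0.238]] [0.5405 0.0876]
0.3 yaw -0.1
0.299 yaw -0.44
pivot [0.5363 0.2994] dist [-0.0042  0.2117] 0.2117900826929322
grip [[0.4832 0.4141]
 [0.503  0.3676]] [0.493074   0.39085057] [np.float64(24.837996010676427), np.float64(25.996567697951136)]
gland [320.7 181.9] 41 [ 0.555 -0.162]
gland [388.5 183. ] 36 [ 0.548 -0.367]
gland [160.6 188.3] 27 [0.544 0.322]
gland [330.  218.8] 29 [ 0.443 -0.188]
gland [364.9 222.7] 38 [ 0.429 -0.293]
```

```bash
python3 -m crank '[0,0,0,0,0,0.042,100, 0,0,0,0,0,0.042,100, 0,0,0,0,0,0.042,100, 0,0,0,0,0,0.042,100, 0,0,0.12,0.015,0.042,0,100, 0,0,0.12,0.015,0.042,0,100, 0,0,0.12,0.015,0.042,0,100, 0,0,0.12,0.015,0.042,0,100, 0,0,0.12,0.015,0.042,0,100, 0,0,0.12,0.015,0.042,0,100, 0,0,0.12,0.015,0.042,0,100, 0,0,0.12,0.015,0.042,0,100, 0,0,0.12,0.015,0.042,0,100, 0,0,0.12,0.015,0.042,0,100, 0,0,0.12,0.015,0.042,0,100, 0,0,0.12,0.015,0.042,0,100, 0,0,0.12,0.015,0.042,0,100, 0,0,0.12,0.015,0.042,0,100]' 60
python3 -m crank '[0,0,0,0.015,0.042,0,60, 0,0,0,0.015,0.042,0,60, 0,0,0,0.015,0.042,0,60, 0,0,0,0.015,0.042,0,60, 0,0,0,0.015,0.042,0,60, 0,0,0,0,0,0,60,0,0,0,0,0,0,60]'
python3 - <<'E'
from h import *
d=get_image("wrist"); cv2.imwrite("pics/w1.png",d["frame"][:,:,::-1]); s=observe(); print(s["position"],s["tool_rot"],d["fov_y"])
E
```

```text
time_s: 2.0
position: [0.3845, 0.0685, 0.376]
tool_rot: [[0.906, 0.423, 0.0], [0.423, -0.906, -0.0], [0.0, 0.0, -1.0]]
ft_force: [1.4, -1.1, -0.1]
grip_width: 0.085
time_s: 2.7
position: [0.4594, 0.2769, 0.3752]
tool_rot: [[0.908, 0.42, -0.001], [0.42, -0.908, -0.001], [-0.002, 0.0, -1.0]]
ft_force: [-0.9, 0.6, 0.8]
grip_width: 0.051
[0.45931112 0.27617548 0.37575881] [[ 9.08047260e-01  4.18867473e-01 -4.61572572e-04]
 [ 4.18867329e-01 -9.08047365e-01 -3.79327530e-04]
 [-5.78017721e-04  1.51109654e-04 -9.99999822e-01]] 65.70646984690485
```

View pics/w1.png

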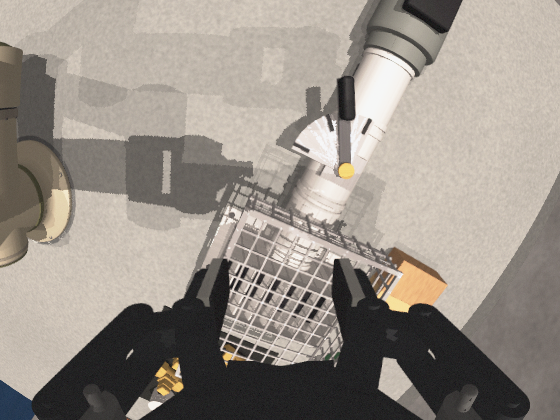

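Run:
```python
from h import *
d=get_image("wrist"); im=d["frame"]; hsv=cv2.cvtColor(im,cv2.COLOR_RGB2HSV).astype(int)
b,l=blobs((hsv[...,0]>15)&(hsv[...,0]<30)&(hsv[...,1]>150)&(hsv[...,2]>150),60,600)
for i,c,s in b: 
    if c[1]<250: print("knob",c,s,[plane(d,*c,z,"wrist").round(4) for z in(.13,.155)])
b,l=blobs(im.max(2)<60,200,3000)
for i,c,s in b:
    if c[1]<150 and 320<c[0]<380:
        p=np.argwhere(l==i)[:,::-1]; print("grip",c,s)
        for q in ((346,78),(346,103),tuple(c)): print(plane(d,*q,.147,"wrist").round(4))
for q in((240,206),(403,271)): print("rim",plane(d,*q,.205,"wrist").round(4))
```

```text
grip [344.89732143  98.35267857] [338  75  17  45 448]
[0.4824 0.4137 0.147 ]
[0.4957 0.3859 0.147 ]
[0.492  0.3904 0.147 ]
rim [0.4308 0.2321 0.205 ]
rim [0.6445 0.2378 0.205 ]
```

```bash
python3 -m crank '[0,0,0,0.0113,0.038,0,60, 0,0,0,0.0113,0.038,0,60, 0,0,0,0.0114,0.038,0,60, 0,0,0,0,0,-0.04,60, 0,0,0,0,0,-0.04,60, 0,0,0,0,0,-0.04,60, 0,0,0,0,0,-0.04,60, 0,0,0,0,0,-0.04,60, 0,0,0,0,0,-0.03,60, 0,0,0,0,0,-0.01,60,0,0,0,0,0,0,60]'
python3 -m crank '[0,0,0,0,0,0,0,0,0,0,0,0,0,0,0,0,0,0,0,0,0,0,0,0,0,0,0,0,0,0,0,0,0,0,0,0,0,0,0,0,0,0]' 25
```

```text
time_s: 3.9
position: [0.4936, 0.3895, 0.1359]
tool_rot: [[0.909, 0.418, -0.001], [0.418, -0.909, -0.001], [-0.001, 0.0, -1.0]]
ft_force: [-0.0, 0.6, 0.2]
grip_width: 0.0514
time_s: 4.5
position: [0.4935, 0.3905, 0.1361]
tool_rot: [[0.908, 0.419, 0.0], [0.419, -0.908, 0.0], [0.0, 0.0, -1.0]]
ft_force: [0.4, -0.1, -0.7]
grip_width: 0.0004
```

Run:
```python
from h import *
d=get_image("side"); w=get_image("wrist")
print(pix(d,np.array([.4935,.3905,.122]),"side"))
a=cv2.resize(d["frame"][280:420,160:340],None,fx=3,fy=3,interpolation=3)
cv2.imwrite("pics/s2.png",np.hstack([a[:,:,::-1][:420],w["frame"][0:420,180:430,::-1]]))
```

```text
(np.float64(242.6983679546807), np.float64(381.576184395779))
```

View pics/s2.png

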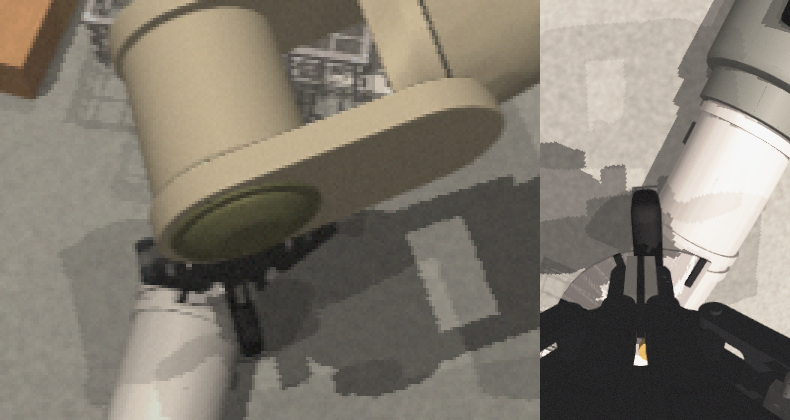

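Run:
```python
from h import *
w=get_image("wrist")
for p in ([.4935,.3905,.122],[.4935,.3905,.136]): print(pix(w,np.array(p),"wrist"))
for q in((285,188),(285,250),(282,352)): print([plane(w,*q,z,"wrist").round(4) for z in (.147,.12)])
t=get_image("top"); cv2.imwrite("pics/t3.png",cv2.resize(t["frame"][150:250,60:260],None,fx=4,fy=4,interpolation=3)[:,:,::-1])
M=np.array(w["world_to_cam"]);print(-M[:3,:3].T@M[:3,3],M[:3,:3])
```

```text
(np.float64(280.4021575777803), np.float64(240.0135149448574))
(np.float64(280.37700056221246), np.float64(249.90477833380766))
[array([0.4793, 0.4267, 0.147 ]), array([0.4826, 0.4205, 0.12  ])]
[array([0.4936, 0.3962, 0.147 ]), array([0.4993, 0.3848, 0.12  ])]
[array([0.5228, 0.3295, 0.147 ]), array([0.5336, 0.3065, 0.12  ])]
[0.46074521 0.46194038 0.30230521] [[ 0.90811106  0.41872692 -0.00144028]
 [-0.3984953   0.86316733 -0.3100704 ]
 [-0.12859162  0.28215231  0.95071251]]
```

View pics/t3.png

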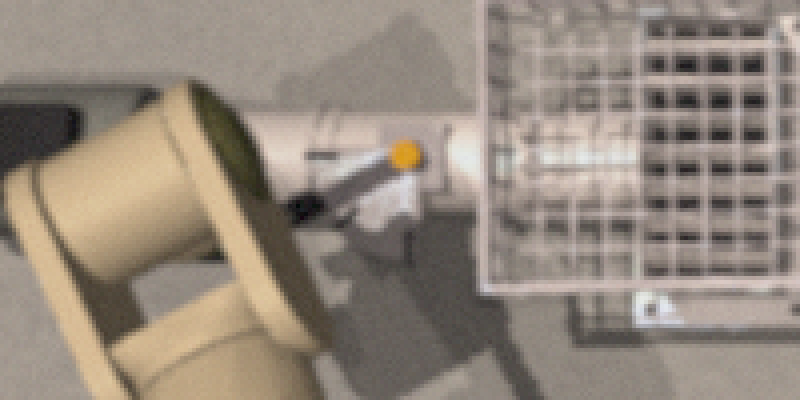

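Run:
```python
from h import *
w=get_image("wrist")
cv2.imwrite("pics/w4.png",cv2.resize(w["frame"][170:310,200:360],None,fx=4,fy=4,interpolation=3)[:,:,::-1])
print(observe()["grip_width"])
```

```text
-0.0002939351178357621
```

View pics/w4.png

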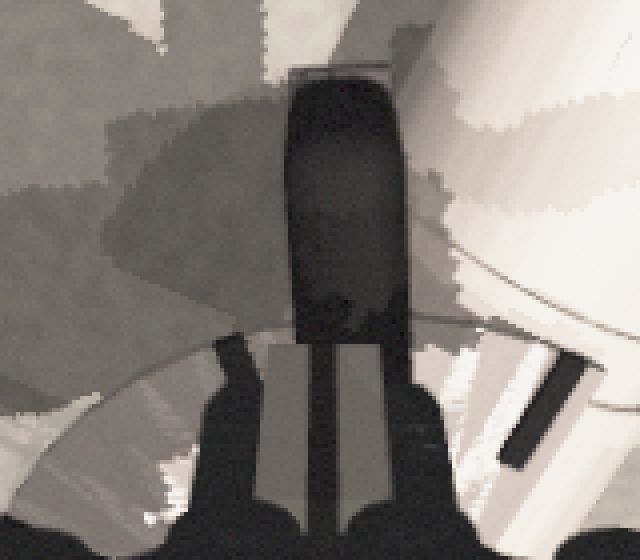

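```bash
python3 -m crank '[0,0,0,0,0,0,60,0,0,0,0,0,0,60,0,0,0,0,0,0,60,0,0,0,-0.005,0.011,0,60,0,0,0,0,0,-0.007,60,0,0,0,0,0,-0.007,60,0,0,0,0,0,0,60,0,0,0,0,0,0,0,0,0,0,0,0,0,0,0,0,0,0,0,0,0,0,0,0,0,0,0,0,0,0,0,0,0,0,0,0,0,0,0,0,0,0,0,0,0]' 25
python3 - <<'E'
from h import *
w=get_image("wrist")
cv2.imwrite("pics/w5.png",cv2.resize(w["frame"][170:310,200:360],None,fx=4,fy=4,interpolation=3)[:,:,::-1])
print(observe()["grip_width"])
E
```

```text
0.0003041641763526224validation failed for argument at $...
```

```bash
python3 -m crank '[0,0,0,0,0,0,60, 0,0,0,0,0,0,60, 0,0,0,0,0,0,60, 0,0,0,-0.005,0.011,0,60, 0,0,0,0,0,-0.007,60, 0,0,0,0,0,-0.007,60, 0,0,0,0,0,0,60]'
python3 -m crank '[0,0,0,0,0,0,0, 0,0,0,0,0,0,0, 0,0,0,0,0,0,0, 0,0,0,0,0,0,0, 0,0,0,0,0,0,0]' 25
```

```text
time_s: 5.5
position: [0.4878, 0.4011, 0.1203]
tool_rot: [[0.908, 0.419, -0.002], [0.419, -0.908, -0.001], [-0.003, 0.0, -1.0]]
ft_force: [-0.5, 0.8, -0.1]
grip_width: 0.0511
time_s: 6.0
position: [0.4889, 0.4015, 0.1224]
tool_rot: [[0.908, 0.419, 0.001], [0.419, -0.908, 0.0], [0.001, 0.0, -1.0]]
ft_force: [1.9, 0.7, 2.1]
grip_width: 0.0145
```

Run:
```python
import numpy as np
th=np.radians(26.5)+np.arange(0,17)*0.07
p=.101*np.c_[-np.sin(th),np.cos(th)]
print(np.diff(p,axis=0).round(4).tolist(), np.degrees(th[-1]))
```

```text
[[-0.0062, -0.0034], [-0.006, -0.0038], [-0.0057, -0.0042], [-0.0054, -0.0046], [-0.005, -0.005], [-0.0047, -0.0053], [-0.0043, -0.0056], [-0.0039, -0.0059], [-0.0035, -0.0062], [-0.003, -0.0064], [-0.0026, -0.0066], [-0.0021, -0.0067], [-0.0016, -0.0069], [-0.0011, -0.007], [-0.0007, -0.007], [-0.0002, -0.0071]] 90.67127305465222
```

```bash
python3 -m crank '[0,0,0.07,-0.0062,-0.0034,0,0, 0,0,0.07,-0.006,-0.0038,0,0, 0,0,0.07,-0.0057,-0.0042,0,0, 0,0,0.07,-0.0054,-0.0046,0,0, 0,0,0.07,-0.005,-0.005,0,0, 0,0,0.07,-0.0047,-0.0053,0,0, 0,0,0.07,-0.0043,-0.0056,0,0, 0,0,0.07,-0.0039,-0.0059,0,0]'
python3 -m crank '[0,0,0.07,-0.0035,-0.0062,0,0, 0,0,0.07,-0.003,-0.0064,0,0, 0,0,0.07,-0.0026,-0.0066,0,0, 0,0,0.07,-0.0021,-0.0067,0,0, 0,0,0.07,-0.0016,-0.0069,0,0, 0,0,0.07,-0.0011,-0.007,0,0, 0,0,0.07,-0.0007,-0.007,0,0, 0,0,0,-0.0002,-0.0071,0,0, 0,0,0,0,0,0,0]'
python3 - <<'E'
from h import *
w=get_image("wrist"); t=get_image("top")
a=cv2.resize(w["frame"][100:310,140:420],None,fx=2.5,fy=2.5)
b=cv2.resize(t["frame"][150:250,100:200],None,fx=3,fy=3)
o=np.zeros((525,700+0,3),np.uint8);o[:525,:700]=a;o[225:525,400:700]=b
cv2.imwrite("pics/w6.png",o[:,:,::-1]); print(observe()["wrist_torque"])
E
```

```text
time_s: 6.8
position: [0.4494, 0.3626, 0.1224]
tool_rot: [[0.545, 0.838, 0.005], [0.838, -0.545, -0.001], [0.002, 0.005, -1.0]]
ft_force: [10.7, -4.7, -1.7]
grip_width: 0.0141
time_s: 7.7
position: [0.4342, 0.3116, 0.1226]
tool_rot: [[0.09, 0.996, 0.005], [0.996, -0.09, 0.006], [0.006, 0.004, -1.0]]
ft_force: [6.7, 11.2, -3.6]
grip_width: 0.0141
[ 1.66338016 -1.12340615  0.12693189]
```

View pics/w6.png

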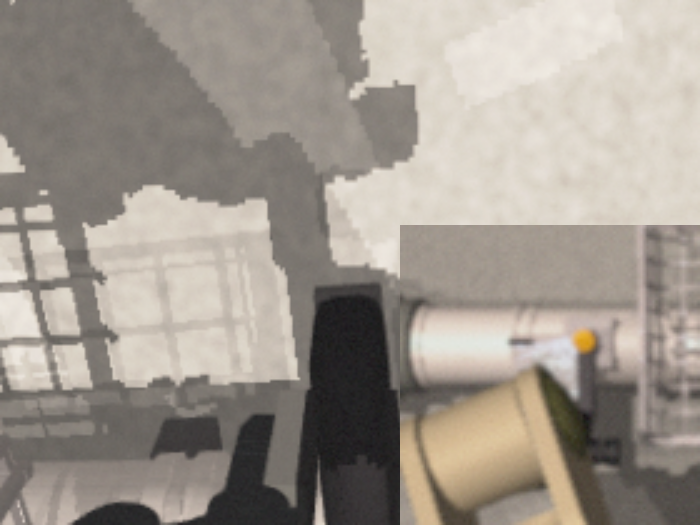

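```bash
python3 -m crank '[0,0,0,0,-0.003,0,0, 0,0,0,0,0,0,0]'
python3 -m crank '[0,0,0,0,0,0,50, 0,0,0,0,0,0,50, 0,0,0,0,0,0,50, 0,0,0,0,0,0.04,50, 0,0,0,0,0,0.05,50, 0,0,0,0,0,0.05,50, 0,0,0,0,0,0.05,50, 0,0,0,0,0,0.05,50, 0,0,0,0,-0.05,0,50, 0,0,0,0,-0.05,0,50,0,0,0,0,-0.05,0,50]'
python3 - <<'E'
from h import *
w=get_image("wrist"); t=get_image("top")
b=cv2.resize(t["frame"][140:240,100:310],None,fx=3.5,fy=3.5,interpolation=3)
cv2.imwrite("pics/t7.png",b[:,:,::-1]);cv2.imwrite("pics/w7.png",w["frame"][:,:,::-1])
E
```

```text
time_s: 8.0
position: [0.4342, 0.3111, 0.1226]
tool_rot: [[0.089, 0.996, 0.005], [0.996, -0.089, 0.011], [0.011, 0.004, -1.0]]
ft_force: [6.7, 24.6, -5.3]
grip_width: 0.0139
time_s: 9.1
position: [0.4318, 0.1551, 0.362]
tool_rot: [[0.088, 0.996, -0.0], [0.996, -0.088, -0.0], [-0.0, -0.0, -1.0]]
ft_force: [0.9, -0.6, 1.4]
grip_width: 0.0426
```

View pics/w7.png

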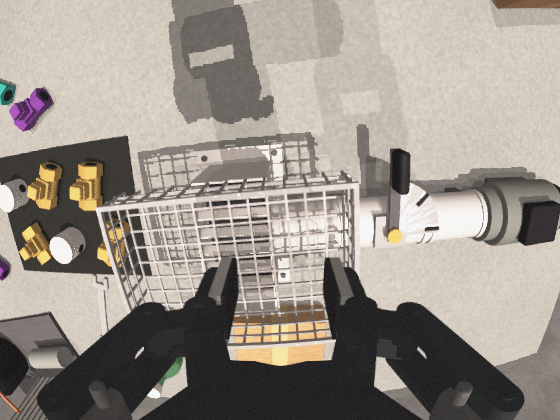

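```bash
python3 -m crank '[0,0,-0.033,0.011,-0.04,0,60, 0,0,-0.033,0.011,-0.04,0,60, 0,0,-0.033,0.011,-0.04,0,60, 0,0,-0.033,0.011,-0.04,0,60, 0,0,-0.033,0.011,-0.04,0,60, 0,0,-0.033,0.011,-0.04,0,60, 0,0,-0.033,0.011,-0.04,0,60, 0,0,-0.033,0.011,-0.04,0,60, 0,0,0,0,0,-0.037,60, 0,0,0,0,0,-0.037,60, 0,0,0,0,0,-0.037,60, 0,0,0,0,0,0,60, 0,0,0,0,0,0,60]'
python3 - <<'E'
from h import *
w=get_image("wrist"); 
im=w["frame"].copy()
for p in([.5555,-.162,.078],[.548,-.367,.078],[.443,-.188,.078],[.429,-.293,.078],[.551,-.278,.056],[.434,-.4,.056]):
    u=pix(w,np.array(p),"wrist"); print(np.round(u,1)); cv2.circle(im,(int(u[0]),int(u[1])),2,(255,0,0),-1)
cv2.imwrite("pics/w8.png",cv2.resize(im[60:420],None,fx=1.4,fy=1.4,interpolation=3)[:,:,::-1]);cv2.imwrite("pics/w8raw.png",w["frame"][:,:,::-1])
E
```

```text
time_s: 10.5
position: [0.5208, -0.1631, 0.252]
tool_rot: [[0.345, 0.938, 0.0], [0.938, -0.345, -0.0], [-0.0, 0.0, -1.0]]
ft_force: [-0.4, -1.0, 0.2]
grip_width: 0.0513
[292.9 209. ]
[136.  257.2]
[232.9 120.9]
[143.  146.1]
[201.5 231.2]
[ 86.4 180.3]
```

View pics/w8.png

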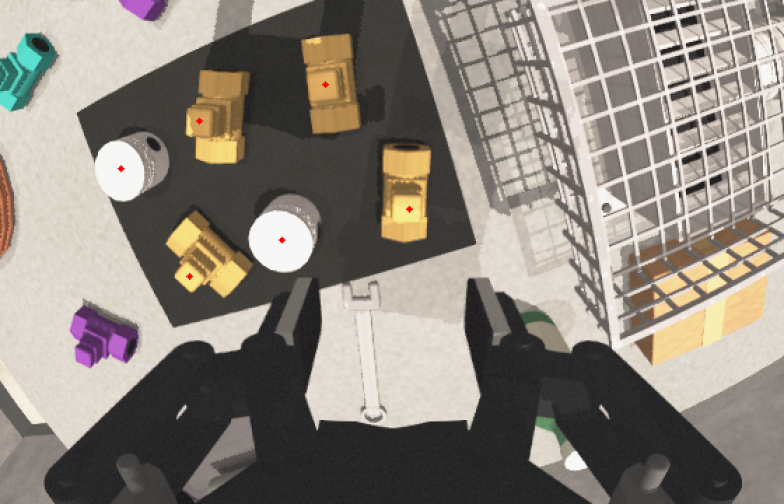

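Run:
```python
from h import *
w=get_image("wrist"); s=observe(); R=s["tool_rot"];p=s["position"];print(s["grip_width"])
for z in(-.02,-.01,0,.007,.014,.02):
    print(z,[np.round(pix(w,p+R@np.array([x,-.011,z]),"wrist"),1) for x in(-.0257,0,.0257)])
im=w["frame"];hsv=cv2.cvtColor(im,cv2.COLOR_RGB2HSV).astype(int)
m=(hsv[...,0]>12)&(hsv[...,0]<28)&(hsv[...,1]>110)&(hsv[...,2]>60)
b,l=blobs(m,300,5000)
for i,c,st in b: print(c.round(1),st)
```

```text
0.051126733431654074
-0.02 [array([229.9, 247.7]), array([281.5, 248. ]), array([333. , 247.7])]
-0.01 [array([232.6, 239.8]), array([281.4, 240. ]), array([330.2, 239.8])]
0 [array([235. , 232.6]), array([281.4, 232.8]), array([327.6, 232.6])]
0.007 [array([236.6, 228. ]), array([281.3, 228.2]), array([326. , 228.1])]
0.014 [array([238.1, 223.8]), array([281.3, 223.9]), array([324.5, 223.8])]
0.02 [array([239.3, 220.3]), array([281.3, 220.4]), array([323.2, 220.3])]
[236.5 118.4] [ 216   83   42   72 2380]
[156.4 142.1] [ 133  109   46   67 2381]
[288.9 195.5] [ 272  161   36   71 2029]
[147.3 242.4] [ 119  209   62   63 2105]
```

```bash
python3 -m crank '[0,0,0,0.034,0.001,0,60, 0,0,0,0,0,-0.04,60, 0,0,0,0,0,-0.04,60, 0,0,0,0,0,-0.04,60, 0,0,0,0,0,-0.04,60, 0,0,0,0,0,-0.02,60, 0,0,0,0,0,-0.01,60, 0,0,0,0,0,0,60, 0,0,0,0,0,0,60]'
python3 - <<'E'
from h import *
w=get_image("wrist"); cv2.imwrite("pics/w9.png",cv2.resize(w["frame"][150:330,160:400],None,fx=3,fy=3,interpolation=3)[:,:,::-1])
E
```

```text
time_s: 11.5
position: [0.5556, -0.1628, 0.0627]
tool_rot: [[0.345, 0.938, 0.003], [0.938, -0.345, -0.002], [-0.0, 0.003, -1.0]]
ft_force: [-0.8, 0.1, 0.1]
grip_width: 0.0508
```

View pics/w9.png

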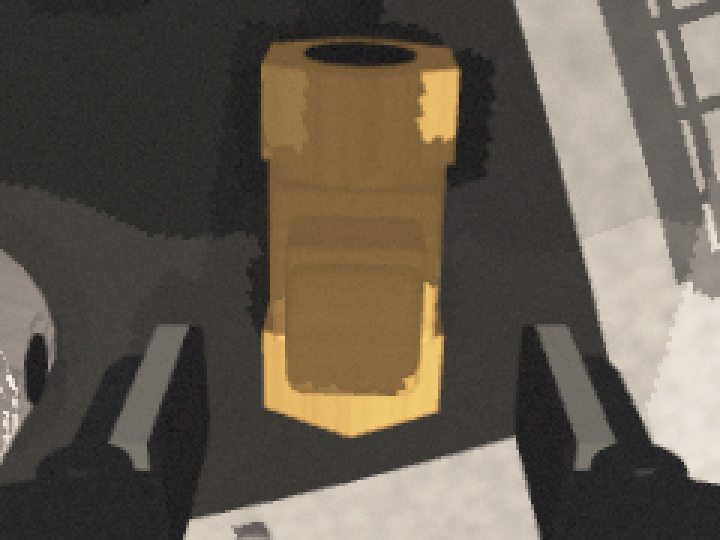

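```bash
python3 -m crank '[0,0,0,0,0,-0.004,60, 0,0,0,0,0,0,60]'
python3 -m crank '[0,0,0,0,0,-0.004,60, 0,0,0,0,0,0,60]'
```

```text
time_s: 11.75
position: [0.5546, -0.1623, 0.0573]
tool_rot: [[0.346, 0.938, 0.001], [0.938, -0.346, -0.0], [-0.0, 0.001, -1.0]]
ft_force: [-0.0, 0.4, 0.2]
grip_width: 0.0512
time_s: 11.95
position: [0.5542, -0.1622, 0.0525]
tool_rot: [[0.346, 0.938, -0.001], [0.938, -0.346, 0.0], [0.0, -0.001, -1.0]]
ft_force: [0.4, -0.5, -0.7]
grip_width: 0.0512
```

```bash
python3 -m crank '[0,0,0,0,0,-0.006,60, 0,0,0,0,0,-0.006,60, 0,0,0,0,0,0,60, 0,0,0,0,0,0,0, 0,0,0,0,0,0,0, 0,0,0,0,0,0,0, 0,0,0,0,0,0,0, 0,0,0,0,0,0,0]' 40
python3 - <<'E'
from h import *
w=get_image("wrist"); cv2.imwrite("pics/w10.png",cv2.resize(w["frame"][150:330,160:400],None,fx=3,fy=3,interpolation=3)[:,:,::-1])
E
```

```text
time_s: 12.75
position: [0.5546, -0.1625, 0.0412]
tool_rot: [[0.346, 0.938, 0.001], [0.938, -0.346, -0.001], [-0.0, 0.001, -1.0]]
ft_force: [-0.7, -1.5, 1.9]
grip_width: 0.0248
```

View pics/w10.png

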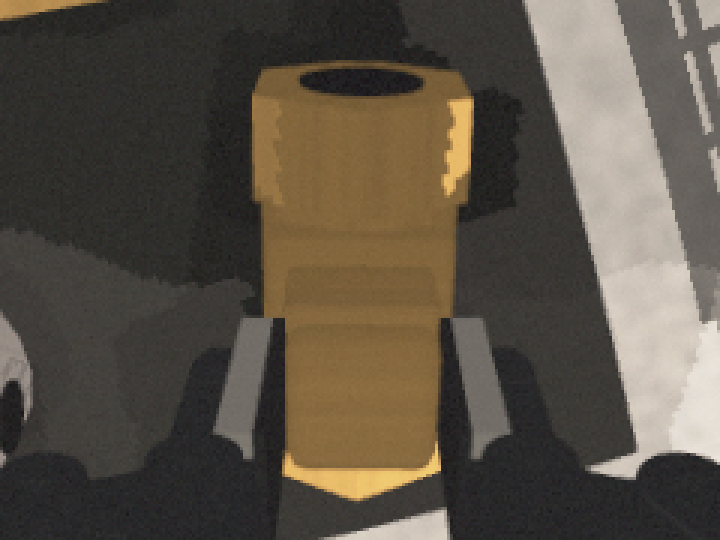

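```bash
python3 -m crank '[0,0,0,0,0,0,45, 0,0,0,0,0,0,45, 0,0,0,0,0,-0.008,45, 0,0,0,0,0,-0.004,45,0,0,0,0,0,-0.004,45, 0,0,0,0,0,0,45]'
python3 -m crank '[0,0,0,0,0,0,0, 0,0,0,0,0,0,0, 0,0,0,0,0,0,0, 0,0,0,0,0,0,0]' 50
python3 - <<'E'
from h import *
w=get_image("wrist"); cv2.imwrite("pics/w11.png",cv2.resize(w["frame"][150:330,160:400],None,fx=3,fy=3,interpolation=3)[:,:,::-1])
E
```

```text
time_s: 13.4
position: [0.5541, -0.1621, 0.0241]
tool_rot: [[0.346, 0.938, -0.001], [0.938, -0.346, 0.001], [0.0, -0.001, -1.0]]
ft_force: [0.1, -0.3, -0.1]
grip_width: 0.0383
time_s: 13.8
position: [0.5545, -0.1623, 0.0249]
tool_rot: [[0.346, 0.938, -0.0], [0.938, -0.346, -0.0], [-0.0, 0.0, -1.0]]
ft_force: [0.0, 0.1, -2.2]
grip_width: 0.0253
```

View pics/w11.png

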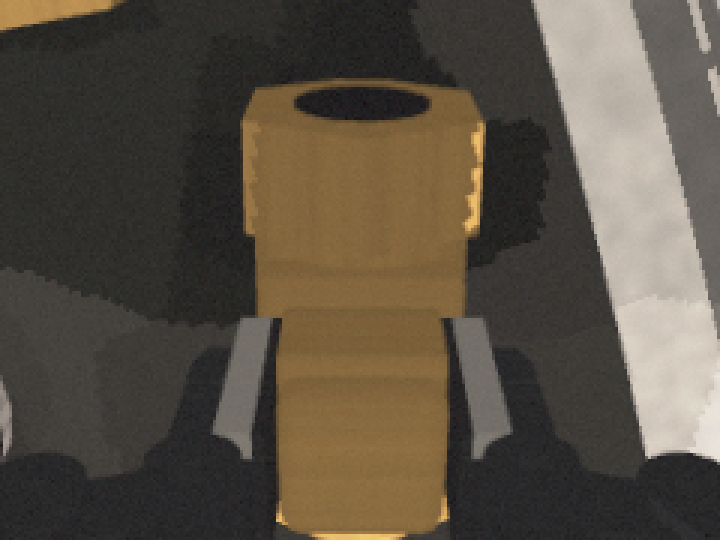

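```bash
python3 -m crank '[0,0,0,0,0,0.02,0, 0,0,0,0,0,0.045,0, 0,0,0,0,0,0.045,0, 0,0,0,0,0,0.045,0, 0,0,0,0,0,0.045,0, 0,0,0,0,0,0.045,0, 0,0,0,0,0,0,0, 0,0,0,0,0,0,0]'
python3 -m crank '[0,0,0.05,-0.0087,0.0402,0,0, 0,0,0.05,-0.0087,0.0402,0,0, 0,0,0.05,-0.0087,0.0402,0,0, 0,0,0.05,-0.0087,0.0402,0,0, 0,0,0.05,-0.0087,0.0402,0,0, 0,0,0.05,-0.0087,0.0402,0,0, 0,0,0.05,-0.0087,0.0402,0,0, 0,0,0,0,0,0,0, 0,0,0,0,0,0,0, 0,0,0,0,0,0,0]'
```

```text
time_s: 14.65
position: [0.5542, -0.162, 0.2695]
tool_rot: [[0.345, 0.938, -0.0], [0.938, -0.345, 0.0], [0.0, -0.0, -1.0]]
ft_force: [0.7, 0.1, -4.5]
grip_width: 0.0251
time_s: 15.65
position: [0.4933, 0.1185, 0.2685]
tool_rot: [[0.004, 1.0, -0.003], [1.0, -0.004, -0.0], [-0.0, -0.003, -1.0]]
ft_force: [0.7, -0.6, -4.2]
grip_width: 0.0249
```

```bash
python3 -m crank '[0,0,0,0,0,-0.03,0, 0,0,0,0,0,-0.03,0, 0,0,0,0,0,-0.025,0, 0,0,0,0,0,-0.01,0, 0,0,0,0,0,-0.004,0, 0,0,0,0,0,0,0, 0,0,0,0,0,0,0]'
python3 -m crank '[0,0,0,0,0,-0.003,0, 0,0,0,0,0,0,0, 0,0,0,0,0,0,0]'
python3 -m crank '[0,0,0,0,0,-0.003,0, 0,0,0,0,0,0,0, 0,0,0,0,0,0,0]'
```

```text
time_s: 16.35
position: [0.4942, 0.1189, 0.172]
tool_rot: [[0.003, 1.0, 0.002], [1.0, -0.003, -0.0], [-0.0, 0.002, -1.0]]
ft_force: [0.1, -0.1, -5.3]
grip_width: 0.0255
time_s: 16.65
position: [0.4936, 0.1192, 0.1681]
tool_rot: [[0.003, 1.0, 0.0], [1.0, -0.003, 0.0], [0.0, 0.0, -1.0]]
ft_force: [-1.0, -0.2, -4.6]
grip_width: 0.0253
time_s: 16.95
position: [0.4935, 0.1191, 0.1648]
tool_rot: [[0.003, 1.0, -0.0], [1.0, -0.003, -0.0], [-0.0, -0.0, -1.0]]
ft_force: [0.6, -0.2, -4.0]
grip_width: 0.0254
```

```bash
python3 -m crank '[0,0,0,0,0,-0.002,0, 0,0,0,0,0,0,0, 0,0,0,0,0,0,0]'
python3 -m crank '[0,0,0,0,0,-0.002,0, 0,0,0,0,0,0,0, 0,0,0,0,0,0,0]'
```

```text
time_s: 17.25
position: [0.4936, 0.1191, 0.1629]
tool_rot: [[0.003, 1.0, -0.0], [1.0, -0.003, 0.0], [0.0, -0.0, -1.0]]
ft_force: [-1.5, 0.5, -4.6]
grip_width: 0.0255
time_s: 17.55
position: [0.4936, 0.1191, 0.1609]
tool_rot: [[0.003, 1.0, 0.0], [1.0, -0.003, -0.0], [-0.0, 0.0, -1.0]]
ft_force: [0.1, -0.6, -4.3]
grip_width: 0.0254
```

```bash
python3 -m crank '[0,0,0,0,0,-0.0015,0, 0,0,0,0,0,0,0, 0,0,0,0,0,0,0]'
python3 -m crank '[0,0,0,0,0,-0.0015,0, 0,0,0,0,0,0,0, 0,0,0,0,0,0,0]'
```

```text
time_s: 17.85
position: [0.4937, 0.1191, 0.1608]
tool_rot: [[0.003, 1.0, 0.002], [1.0, -0.003, -0.0], [-0.0, 0.002, -1.0]]
ft_force: [-4.0, -1.2, 7.8]
grip_width: 0.0249
time_s: 18.15
position: [0.4938, 0.1191, 0.1607]
tool_rot: [[0.003, 1.0, 0.003], [1.0, -0.003, -0.0], [-0.0, 0.003, -1.0]]
ft_force: [-8.5, -2.0, 20.5]
grip_width: 0.0248
```

```bash
python3 -m crank '[0,0,0,0,0,0.0025,0, 0,0,0,0,0,0,0, 0,0,0,0,0,0,45, 0,0,0,0,0,0,45, 0,0,0,0,0,0,45, 0,0,0,0,0,0.02,45, 0,0,0,0,0,0.04,45, 0,0,0,0,0,0.05,45, 0,0,0,0,0,0.05,45, 0,0,0,0,0,0,45]'
python3 - <<'E'
from h import *
w=get_image("wrist"); t=get_image("top")
o=np.zeros((600,800,3),np.uint8); o[:420,:560]=w["frame"]; b=cv2.resize(t["frame"][140:245,120:425],None,fx=2,fy=2,interpolation=3); o[390:600,190:800]=b
cv2.imwrite("pics/v14.png",o[:,:,::-1])
E
```

```text
time_s: 19.15
position: [0.4953, 0.1192, 0.327]
tool_rot: [[0.003, 1.0, 0.013], [1.0, -0.003, 0.0], [0.0, 0.013, -1.0]]
ft_force: [0.0, -0.3, -0.9]
grip_width: 0.0386
```

View pics/v14.png

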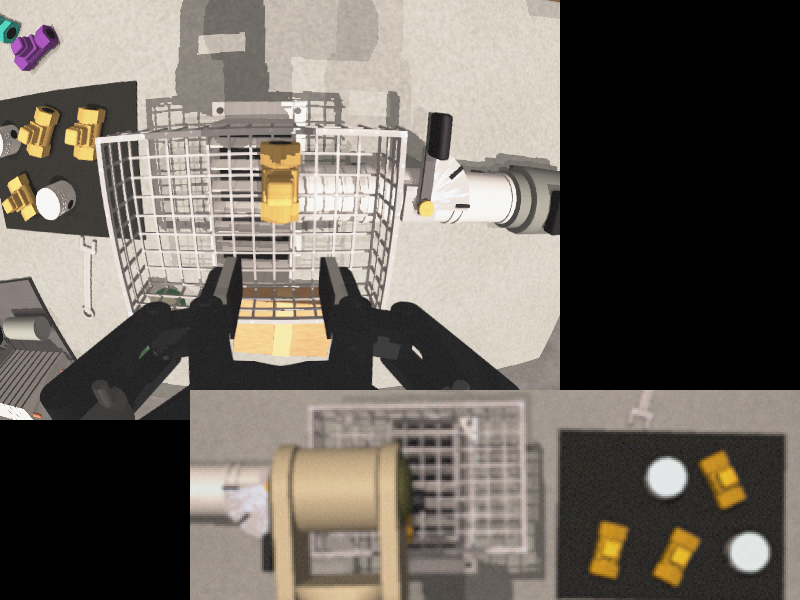

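```bash
python3 -m crank '[0,0,-0.028,-0.0064,-0.0384,0,60, 0,0,-0.028,-0.0064,-0.0384,0,60, 0,0,-0.028,-0.0064,-0.0384,0,60, 0,0,-0.028,-0.0064,-0.0384,0,60, 0,0,-0.028,-0.0064,-0.0384,0,60, 0,0,-0.028,-0.0064,-0.0384,0,60, 0,0,-0.028,-0.0064,-0.0384,0,60, 0,0,-0.028,-0.0064,-0.0384,0,60, 0,0,0,0,0,-0.045,60, 0,0,0,0,0,-0.045,60, 0,0,0,0,0,-0.045,60, 0,0,0,0,0,-0.045,60, 0,0,0,0,0,0,60, 0,0,0,0,0,0,60]'
cat > meas.py <<'E'
# bright gland-top / blob angle as seen by the wrist camera, offsets from TCP
from h import *
w=get_image("wrist"); s=observe(); p=s["position"]; R=s["tool_rot"]
hsv=cv2.cvtColor(w["frame"],cv2.COLOR_RGB2HSV).astype(int)
m=(hsv[...,0]>10)&(hsv[...,0]<30)&(hsv[...,1]>100)&(hsv[...,2]>50)
b,l=blobs(m,300,20000)
g=pix(w,np.array([p[0],p[1],.078]),"wrist"); print("tcp axis at gland top",np.round(g,1))
for i,c,st in b:
    if abs(c[0]-g[0])<90 and abs(c[1]-g[1])<90:
        pts=np.argwhere(l==i)[:,::-1]; xs=[np.mean([pts[pts[:,1]==r][:,0].min(),pts[pts[:,1]==r][:,0].max()]) for r in range(st[1]+3,st[1]+st[3]-3)]
        print(c.round(1),st,"centre col top/bottom",np.mean(xs[:8]).round(1),np.mean(xs[-12:]).round(1))
E
python3 meas.py
```

```text
time_s: 20.65
position: [0.4423, -0.188, 0.1407]
tool_rot: [[0.225, 0.974, -0.001], [0.974, -0.225, 0.001], [0.001, -0.001, -1.0]]
ft_force: [0.0, -0.5, 0.2]
grip_width: 0.0511
tcp axis at gland top [280.8 215.6]
[278.  197.8] [ 254  149   50   99 4224] centre col top/bottom 279.1 277.3
```

```bash
python3 -m crank '[0,0,0,0,0,-0.04,60, 0,0,0,0,0,-0.04,60, 0,0,0,0,0,-0.026,60, 0,0,0,0,0,-0.010,60, 0,0,0,0,0,0,60, 0,0,0,0,0,0,0, 0,0,0,0,0,0,0, 0,0,0,0,0,0,0, 0,0,0,0,0,0,0, 0,0,0,0,0,0,0]'
python3 -m crank '[0,0,0,0,0,0.02,0, 0,0,0,0,0,0.045,0, 0,0,0,0,0,0.045,0, 0,0,0,0,0,0.045,0, 0,0,0,0,0,0.045,0, 0,0,0,0,0,0.045,0, 0,0,0,0,0,0,0, 0,0,0,0,0,0,0]'
```

```text
time_s: 21.7
position: [0.4434, -0.1889, 0.0262]
tool_rot: [[0.225, 0.974, 0.003], [0.974, -0.225, -0.003], [-0.002, 0.004, -1.0]]
ft_force: [-0.2, -0.3, 7.4]
grip_width: 0.0252
time_s: 22.5
position: [0.442, -0.1877, 0.2696]
tool_rot: [[0.225, 0.974, 0.001], [0.974, -0.225, -0.0], [-0.0, 0.001, -1.0]]
ft_force: [0.0, -0.2, -4.9]
grip_width: 0.0254
```

```bash
python3 -m crank '[0,0,0.0325,0.0206,0.0344,0,0, 0,0,0.0325,0.0206,0.0344,0,0, 0,0,0.0325,0.0206,0.0344,0,0, 0,0,0.0325,0.0206,0.0344,0,0, 0,0,0.0325,0.0206,0.0344,0,0, 0,0,0.0325,0.0206,0.0344,0,0, 0,0,0.0325,0.0206,0.0344,0,0, 0,0,0,0,0,0,0, 0,0,0,0,0,0,0, 0,0,0,0,0,-0.03,0, 0,0,0,0,0,-0.03,0, 0,0,0,0,0,-0.025,0, 0,0,0,0,0,-0.012,0, 0,0,0,0,0,-0.004,0, 0,0,0,0,0,-0.003,0, 0,0,0,0,0,0,0, 0,0,0,0,0,0,0]'
python3 -m crank '[0,0,0,0,0,-0.002,0, 0,0,0,0,0,0,0, 0,0,0,0,0,0,0]'
```

```text
time_s: 24.2
position: [0.587, 0.0526, 0.1664]
tool_rot: [[-0.001, 1.0, 0.002], [1.0, 0.001, -0.0], [-0.0, 0.002, -1.0]]
ft_force: [0.3, -0.0, -3.4]
grip_width: 0.0249
time_s: 24.5
position: [0.5866, 0.0528, 0.1635]
tool_rot: [[-0.001, 1.0, 0.0], [1.0, 0.001, -0.0], [-0.0, 0.0, -1.0]]
ft_force: [-0.3, -0.3, -3.9]
grip_width: 0.0252
```

```bash
python3 -m crank '[0,0,0,0,0,-0.0012,0, 0,0,0,0,0,0,0, 0,0,0,0,0,0,0]'
python3 -m crank '[0,0,0,0,0,-0.001,0, 0,0,0,0,0,0,0, 0,0,0,0,0,0,0]'
```

```text
time_s: 24.8
position: [0.5867, 0.0527, 0.1624]
tool_rot: [[-0.001, 1.0, 0.001], [1.0, 0.001, -0.0], [-0.0, 0.001, -1.0]]
ft_force: [0.8, -0.0, -2.9]
grip_width: 0.0254
time_s: 25.1
position: [0.587, 0.0527, 0.1622]
tool_rot: [[-0.001, 1.0, 0.002], [1.0, 0.001, -0.0], [-0.0, 0.002, -1.0]]
ft_force: [-0.3, 0.1, 6.5]
grip_width: 0.0252
```

```bash
python3 -m crank '[0,0,0,0,0,0.0008,45, 0,0,0,0,0,0,45, 0,0,0,0,0,0,45, 0,0,0,0,0,0.02,45, 0,0,0,0,0,0.04,45, 0,0,0,0,0,0.04,45, 0,0,0,0,0,0.04,45, 0,0,-0.05,-0.0176,-0.0384,0,60, 0,0,-0.05,-0.0176,-0.0384,0,60, 0,0,-0.05,-0.0176,-0.0384,0,60, 0,0,-0.05,-0.0176,-0.0384,0,60, 0,0,-0.05,-0.0176,-0.0384,0,60, 0,0,-0.05,-0.0176,-0.0384,0,60, 0,0,-0.05,-0.0176,-0.0384,0,60, 0,0,-0.05,-0.0176,-0.0384,0,60, 0,0,-0.05,-0.0176,-0.0384,0,60]'
python3 -m crank '[0,0,0,0,0,-0.045,60, 0,0,0,0,0,-0.045,60, 0,0,0,0,0,-0.045,60, 0,0,0,0,0,-0.03,60, 0,0,0,0,0,0,60, 0,0,0,0,0,0,60]'
python3 meas.py
```

```text
time_s: 26.7
position: [0.4272, -0.2943, 0.302]
tool_rot: [[0.436, 0.9, 0.0], [0.9, -0.436, -0.0], [-0.0, 0.0, -1.0]]
ft_force: [0.7, 0.5, -0.3]
grip_width: 0.0515
time_s: 27.3
position: [0.4285, -0.2933, 0.1379]
tool_rot: [[0.434, 0.901, 0.0], [0.901, -0.434, -0.001], [-0.0, 0.001, -1.0]]
ft_force: [1.4, -1.6, 1.3]
grip_width: 0.0516
tcp axis at gland top [280.9 216. ]
[279.4 199.5] [ 255  151   51   99 4280] centre col top/bottom 281.1 278.4
```

```bash
python3 -m crank '[0,0,0,0,0,-0.04,60, 0,0,0,0,0,-0.04,60, 0,0,0,0,0,-0.022,60, 0,0,0,0,0,-0.010,60, 0,0,0,0,0,0,60, 0,0,0,0,0,0,0, 0,0,0,0,0,0,0, 0,0,0,0,0,0,0, 0,0,0,0,0,0,0, 0,0,0,0,0,0,0]'
python3 -m crank '[0,0,0,0,0,0.02,0, 0,0,0,0,0,0.045,0, 0,0,0,0,0,0.045,0, 0,0,0,0,0,0.045,0, 0,0,0,0,0,0.045,0, 0,0,0,0,0,0.045,0, 0,0,0,0,0,0,0, 0,0,0,0,0,0,0]'
```

```text
time_s: 28.35
position: [0.429, -0.2937, 0.0268]
tool_rot: [[0.434, 0.901, 0.003], [0.901, -0.434, -0.003], [-0.001, 0.004, -1.0]]
ft_force: [-0.1, 1.3, 6.4]
grip_width: 0.0255
time_s: 29.15
position: [0.428, -0.2926, 0.2704]
tool_rot: [[0.434, 0.901, 0.001], [0.901, -0.434, -0.001], [-0.0, 0.001, -1.0]]
ft_force: [0.6, 0.2, -4.1]
grip_width: 0.0251
```

```bash
python3 -m crank '[0,0,0.045,0.0158,0.0412,0,0, 0,0,0.045,0.0158,0.0412,0,0, 0,0,0.045,0.0158,0.0412,0,0, 0,0,0.045,0.0158,0.0412,0,0, 0,0,0.045,0.0158,0.0412,0,0, 0,0,0.045,0.0158,0.0412,0,0, 0,0,0.045,0.0158,0.0412,0,0, 0,0,0.045,0.0158,0.0412,0,0, 0,0,0.045,0.0158,0.0412,0,0, 0,0,0.045,0.0158,0.0412,0,0, 0,0,0,0,0,0,0, 0,0,0,0,0,0,0, 0,0,0,0,0,-0.03,0, 0,0,0,0,0,-0.03,0, 0,0,0,0,0,-0.025,0, 0,0,0,0,0,-0.012,0, 0,0,0,0,0,-0.006,0, 0,0,0,0,0,-0.001,0, 0,0,0,0,0,0,0, 0,0,0,0,0,0,0]'
python3 -m crank '[0,0,0,0,0,-0.002,0, 0,0,0,0,0,0,0, 0,0,0,0,0,0,0]'
python3 -m crank '[0,0,0,0,0,-0.0012,0, 0,0,0,0,0,0,0, 0,0,0,0,0,0,0]'
```

```text
time_s: 31.15
position: [0.5866, 0.119, 0.1671]
tool_rot: [[-0.001, 1.0, 0.002], [1.0, 0.001, -0.0], [-0.0, 0.002, -1.0]]
ft_force: [-0.2, 1.1, -4.0]
grip_width: 0.0253
time_s: 31.45
position: [0.5862, 0.1191, 0.1641]
tool_rot: [[-0.001, 1.0, 0.0], [1.0, 0.001, -0.0], [-0.0, 0.0, -1.0]]
ft_force: [-0.3, -0.0, -4.0]
grip_width: 0.025
time_s: 31.75
position: [0.5863, 0.1191, 0.163]
tool_rot: [[-0.001, 1.0, 0.001], [1.0, 0.001, 0.0], [0.0, 0.001, -1.0]]
ft_force: [-0.3, 1.3, -2.1]
grip_width: 0.0251
```

```bash
python3 -m crank '[0,0,0,0,0,-0.0004,0, 0,0,0,0,0,0,45, 0,0,0,0,0,0,45, 0,0,0,0,0,0,45, 0,0,0,0,0,0.02,45, 0,0,0,0,0,0.04,45, 0,0,0,0,0,0.04,45, 0,0,0,0,0,0.04,45, 0,0,-0.09,-0.0032,-0.0405,0,60, 0,0,-0.09,-0.0032,-0.0405,0,60, 0,0,-0.09,-0.0032,-0.0405,0,60, 0,0,-0.09,-0.0032,-0.0405,0,60, 0,0,-0.09,-0.0032,-0.0405,0,60, 0,0,-0.09,-0.0032,-0.0405,0,60, 0,0,-0.09,-0.0032,-0.0405,0,60, 0,0,-0.09,-0.0032,-0.0405,0,60, 0,0,-0.09,-0.0032,-0.0405,0,60, 0,0,-0.09,-0.0032,-0.0405,0,60]'
python3 -m crank '[0,0,-0.09,-0.0032,-0.0405,0,60, 0,0,-0.09,-0.0032,-0.0405,0,60, 0,0,0,0,0,-0.045,60, 0,0,0,0,0,-0.045,60, 0,0,0,0,0,-0.045,60, 0,0,0,0,0,-0.03,60, 0,0,0,0,0,0,60, 0,0,0,0,0,0,60]'
python3 meas.py
python3 - <<'E'
from h import *
w=get_image("wrist"); cv2.imwrite("pics/v15.png",w["frame"][:,:,::-1])
t=get_image("top"); im=t["frame"]; hsv=cv2.cvtColor(im,cv2.COLOR_RGB2HSV).astype(int)
b,l=blobs((hsv[...,1]<40)&(hsv[...,2]>170),100,600)
for i,c,s in b: print("white",c.round(1),s,plane(t,*c,.056,"top")[:2].round(3))
E
```

```text
time_s: 33.55
position: [0.5538, -0.2875, 0.3025]
tool_rot: [[0.785, 0.619, 0.0], [0.619, -0.785, -0.0], [0.0, 0.0, -1.0]]
ft_force: [0.3, 0.5, -1.0]
grip_width: 0.0511
time_s: 34.35
position: [0.5481, -0.3672, 0.1386]
tool_rot: [[0.882, 0.472, 0.001], [0.472, -0.882, -0.001], [0.0, 0.001, -1.0]]
ft_force: [-0.3, -0.8, 0.7]
grip_width: 0.0512
tcp axis at gland top [280.7 215.3]
[279.2 200.4] [ 231  171   98   62 4903] centre col top/bottom 273.9 284.3
white [351.2 130.7] [340 104  21  52 242] [ 0.714 -0.261]
white [357.6 182.7] [350 175  18  18 231] [ 0.552 -0.277]
white [202.9 188.4] [187 177  32  24 451] [0.544 0.198]
white [301.1 346.2] [282 326  28  45 137] [ 0.061 -0.094]
```

View pics/v15.png

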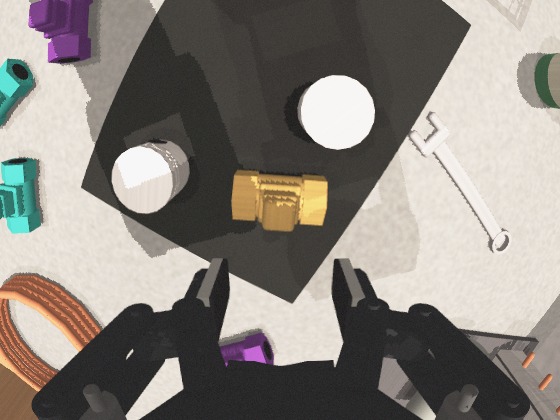

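```bash
python3 -m crank '[0,0,-0.05,0,0,-0.04,60, 0,0,0,0,0,-0.04,60, 0,0,0,0,0,-0.022,60, 0,0,0,0,0,-0.010,60, 0,0,0,0,0,0,60, 0,0,0,0,0,0,0, 0,0,0,0,0,0,0, 0,0,0,0,0,0,0, 0,0,0,0,0,0,0, 0,0,0,0,0,0,0]'
python3 -m crank '[0,0,0,0,0,0.02,0, 0,0,0,0,0,0.045,0, 0,0,0,0,0,0.045,0, 0,0,0,0,0,0.045,0, 0,0,0,0,0,0.045,0, 0,0,0,0,0,0.045,0, 0,0,0,0,0,0,0, 0,0,0,0,0,0,0]'
```

```text
time_s: 35.5
position: [0.5486, -0.3678, 0.0275]
tool_rot: [[0.904, 0.427, 0.003], [0.427, -0.904, -0.003], [0.001, 0.004, -1.0]]
ft_force: [-0.1, -0.1, 6.4]
grip_width: 0.0256
time_s: 36.3
position: [0.5477, -0.3667, 0.2706]
tool_rot: [[0.904, 0.427, 0.0], [0.427, -0.904, -0.0], [0.0, 0.0, -1.0]]
ft_force: [0.0, 0.3, -5.5]
grip_width: 0.0251
```

```bash
python3 -m crank '[0,0,-0.044,-0.0054,0.042,0,0, 0,0,-0.044,-0.0054,0.042,0,0, 0,0,-0.044,-0.0054,0.042,0,0, 0,0,-0.044,-0.0054,0.042,0,0, 0,0,-0.044,-0.0054,0.042,0,0, 0,0,-0.044,-0.0054,0.042,0,0, 0,0,-0.044,-0.0054,0.042,0,0, 0,0,-0.044,-0.0054,0.042,0,0, 0,0,-0.044,-0.0054,0.042,0,0, 0,0,-0.044,-0.0054,0.042,0,0, 0,0,0,0,0,0,0, 0,0,0,0,0,0,0, 0,0,0,0,0,-0.03,0, 0,0,0,0,0,-0.03,0, 0,0,0,0,0,-0.025,0, 0,0,0,0,0,-0.012,0, 0,0,0,0,0,-0.005,0, 0,0,0,0,0,-0.001,0, 0,0,0,0,0,0,0, 0,0,0,0,0,0,0]'
python3 -m crank '[0,0,0,0,0,-0.002,0, 0,0,0,0,0,0,0, 0,0,0,0,0,0,0]'
python3 -m crank '[0,0,0,0,0,-0.0015,0, 0,0,0,0,0,0,0, 0,0,0,0,0,0,0]'
```

```text
time_s: 38.3
position: [0.4941, 0.0529, 0.168]
tool_rot: [[1.0, 0.001, 0.001], [0.001, -1.0, -0.0], [0.001, 0.0, -1.0]]
ft_force: [-0.1, 0.4, -3.8]
grip_width: 0.0248
time_s: 38.6
position: [0.4938, 0.0532, 0.1655]
tool_rot: [[1.0, 0.002, 0.0], [0.002, -1.0, -0.0], [0.0, 0.0, -1.0]]
ft_force: [0.5, -0.4, -4.0]
grip_width: 0.0252
time_s: 38.9
position: [0.4938, 0.0532, 0.1639]
tool_rot: [[1.0, 0.002, -0.0], [0.002, -1.0, 0.0], [-0.0, -0.0, -1.0]]
ft_force: [-0.2, 0.3, -3.3]
grip_width: 0.0253
```

```bash
python3 -m crank '[0,0,0,0,0,-0.0006,0, 0,0,0,0,0,0,45, 0,0,0,0,0,0,45, 0,0,0,0,0,0,45, 0,0,0,0,0,0.02,45, 0,0,0,0,0,0.04,45, 0,0,0,0,0,0.04,45, 0,0,0,0,0,0.04,45, 0,0,0,0,-0.04,0,100, 0,0,0,0,-0.04,0,100, 0,0,0,0,-0.04,0,100, 0,0,0,0,-0.04,0,100, 0,0,0,0,0,0,100, 0,0,0,0,0,0,100]'
cat > pist.py <<'E'
from h import *
for n in("top","wrist"):
    t=get_image(n); hsv=cv2.cvtColor(t["frame"],cv2.COLOR_RGB2HSV).astype(int)
    b,l=blobs((hsv[...,1]<45)&(hsv[...,2]>165),100,6000)
    for i,c,s in b:
        q=plane(t,*c,.056,n)[:2]
        if .3<q[0]<.68 and -.5<q[1]<-.1: print(n,c.round(1),s,q.round(4),"fill",round(s[4]/s[2]/s[3],2))
E
python3 pist.py
```

```text
time_s: 40.3
position: [0.4937, -0.1073, 0.3033]
tool_rot: [[1.0, -0.0, -0.0], [-0.0, -1.0, 0.0], [-0.0, -0.0, -1.0]]
ft_force: [0.6, 0.5, 0.4]
grip_width: 0.0856
top [358.  183.1] [349 174  19  19 288] [ 0.5511 -0.2778] fill 0.8
top [399.2 220.6] [390 212  19  19 285] [ 0.434  -0.4006] fill 0.79
wrist [173.8 198.5] [158 175  35  47 905] [ 0.3476 -0.1481] fill 0.55
wrist [319.3 283.3] [ 300  263   39   38 1065] [ 0.552  -0.2789] fill 0.72
```

```bash
python3 -m crank '[0,0,0,0.0115,-0.0341,0,100, 0,0,0,0.0115,-0.0341,0,100, 0,0,0,0.0115,-0.0341,0,100, 0,0,0,0.0115,-0.0341,0,100, 0,0,0,0.0115,-0.0342,0,100, 0,0,0,0,0,-0.04,100, 0,0,0,0,0,-0.04,100, 0,0,0,0,0,-0.04,100, 0,0,0,0,0,-0.04,100, 0,0,0,0,0,0,100, 0,0,0,0,0,0,100]'
python3 pist.py
```

```text
time_s: 41.5
position: [0.552, -0.2768, 0.1446]
tool_rot: [[1.0, 0.003, 0.001], [0.003, -1.0, -0.0], [0.001, 0.0, -1.0]]
ft_force: [-0.4, -0.3, 0.6]
grip_width: 0.0856
top [399.9 221. ] [391 212  18  19 255] [ 0.433  -0.4027] fill 0.75
wrist [279.6 204.2] [ 245  169   70   70 3781] [ 0.5525 -0.2785] fill 0.77
```

```bash
python3 -m crank '[0,0,0,0.0005,-0.0015,-0.04,100, 0,0,0,0,0,-0.04,100, 0,0,0,0,0,-0.03,100, 0,0,0,0,0,-0.015,100, 0,0,0,0,0,-0.008,100, 0,0,0,0,0,-0.005,100, 0,0,0,0,0,0,100]'
python3 -m crank '[0,0,0,0,0,0,40, 0,0,0,0,0,0,40, 0,0,0,0,0,0,40, 0,0,0,0,0,0,40, 0,0,0,0,0,0,40]' 40
```

```text
time_s: 42.3
position: [0.5523, -0.2793, 0.0063]
tool_rot: [[1.0, 0.002, 0.001], [0.002, -1.0, -0.001], [0.001, 0.001, -1.0]]
ft_force: [-0.6, -0.2, 0.8]
grip_width: 0.0854
time_s: 42.8
position: [0.5522, -0.2793, 0.0066]
tool_rot: [[1.0, 0.002, 0.001], [0.002, -1.0, -0.001], [0.001, 0.001, -1.0]]
ft_force: [-1.5, 0.7, 6.1]
grip_width: 0.0569
```

```bash
python3 -m crank '[0,0,0,0,0,0.02,40, 0,0,0,0,0,0.045,40, 0,0,0,0,0,0.045,40, 0,0,0,0,0,0.045,40, 0,0,0,0,0,0.045,40, 0,0,0,0,0,0.045,40, 0,0,0,0,0,0.03,40, 0,0,0,0,0,0,40, 0,0,0,0,0,0,40]'
```

```text
time_s: 43.7
position: [0.5516, -0.2788, 0.28]
tool_rot: [[1.0, 0.001, -0.0], [0.001, -1.0, 0.0], [-0.0, -0.0, -1.0]]
ft_force: [-0.1, -0.0, -3.6]
grip_width: 0.0568
```

```bash
python3 -m crank '[0,0,0,-0.001,0.0385,0,40, 0,0,0,-0.001,0.0385,0,40, 0,0,0,-0.001,0.0385,0,40, 0,0,0,-0.001,0.0385,0,40, 0,0,0,-0.001,0.0385,0,40, 0,0,0,-0.001,0.0385,0,40, 0,0,0,-0.001,0.0385,0,40, 0,0,0,-0.001,0.0385,0,40, 0,0,0,-0.001,0.0385,0,40, 0,0,0,-0.001,0.0385,0,40, 0,0,0,-0.001,0.0385,0,40, 0,0,0,-0.001,0.0385,0,40, 0,0,0,0,0,0,40, 0,0,0,0,0,0,40]'
python3 -m crank '[0,0,0,0,0,-0.04,40, 0,0,0,0,0,-0.04,40, 0,0,0,0,0,-0.03,40, 0,0,0,0,0,-0.015,40, 0,0,0,0,0,-0.006,40, 0,0,0,0,0,-0.002,40, 0,0,0,0,0,0,40, 0,0,0,0,0,0,40]'
python3 -m crank '[0,0,0,0,0,-0.002,40, 0,0,0,0,0,0,40, 0,0,0,0,0,0,40]'
python3 -m crank '[0,0,0,0,0,-0.001,40, 0,0,0,0,0,0,40, 0,0,0,0,0,0,40]'
```

```text
time_s: 45.1
position: [0.5391, 0.1835, 0.2785]
tool_rot: [[1.0, 0.003, -0.003], [0.003, -1.0, -0.001], [-0.003, 0.001, -1.0]]
ft_force: [-0.1, -0.1, -1.4]
grip_width: 0.0569
time_s: 45.9
position: [0.5402, 0.1828, 0.1482]
tool_rot: [[1.0, 0.001, 0.002], [0.001, -1.0, 0.0], [0.002, -0.0, -1.0]]
ft_force: [0.2, -0.6, -2.4]
grip_width: 0.0567
time_s: 46.2
position: [0.5398, 0.1831, 0.1455]
tool_rot: [[1.0, 0.002, 0.0], [0.002, -1.0, 0.0], [0.0, -0.0, -1.0]]
ft_force: [0.1, 0.3, -1.5]
grip_width: 0.0566
time_s: 46.5
position: [0.5398, 0.183, 0.1443]
tool_rot: [[1.0, 0.001, -0.0], [0.001, -1.0, 0.0], [-0.0, -0.0, -1.0]]
ft_force: [0.7, 0.5, -2.8]
grip_width: 0.0568
```

```bash
python3 -m crank '[0,0,0,0,0,-0.0012,40, 0,0,0,0,0,0,40, 0,0,0,0,0,0,40]'
python3 -m crank '[0,0,0,0,0,-0.0006,40, 0,0,0,0,0,0,40, 0,0,0,0,0,0,40]'
```

```text
time_s: 46.8
position: [0.5397, 0.183, 0.1431]
tool_rot: [[1.0, 0.002, -0.0], [0.002, -1.0, -0.0], [-0.0, 0.0, -1.0]]
ft_force: [-0.0, 0.9, -2.6]
grip_width: 0.057
time_s: 47.1
position: [0.5398, 0.1831, 0.1427]
tool_rot: [[1.0, 0.002, 0.0], [0.002, -1.0, 0.0], [0.0, -0.0, -1.0]]
ft_force: [0.2, 0.4, -0.4]
grip_width: 0.0569
```

```bash
python3 -m crank '[0,0,0,0,0,-0.0002,80, 0,0,0,0,0,0,80, 0,0,0,0,0,0,80, 0,0,0,0,0,0.02,80, 0,0,0,0,0,0.04,80, 0,0,0,0,0,0.045,80, 0,0,0,0,0,0.045,80, 0,0,0,-0.0071,-0.039,0,100, 0,0,0,-0.0071,-0.039,0,100, 0,0,0,-0.0071,-0.039,0,100, 0,0,0,-0.0071,-0.039,0,100, 0,0,0,-0.0071,-0.039,0,100, 0,0,0,-0.0071,-0.039,0,100, 0,0,0,-0.0071,-0.039,0,100, 0,0,0,-0.0071,-0.039,0,100, 0,0,0,-0.0071,-0.039,0,100, 0,0,0,-0.0071,-0.039,0,100, 0,0,0,-0.0071,-0.039,0,100, 0,0,0,-0.0071,-0.039,0,100]'
python3 -m crank '[0,0,0,-0.0071,-0.039,0,100, 0,0,0,-0.0071,-0.039,0,100, 0,0,0,-0.0071,-0.038,0,100, 0,0,0,0,0,-0.04,100, 0,0,0,0,0,-0.04,100, 0,0,0,0,0,-0.04,100, 0,0,0,0,0,-0.03,100, 0,0,0,0,0,0,100, 0,0,0,0,0,0,100]'
python3 pist.py
```

```text
time_s: 49.0
position: [0.454, -0.2865, 0.2925]
tool_rot: [[1.0, 0.001, 0.0], [0.001, -1.0, -0.0], [0.0, 0.0, -1.0]]
ft_force: [0.7, -0.2, 0.6]
grip_width: 0.085
time_s: 49.9
position: [0.4335, -0.4014, 0.1433]
tool_rot: [[1.0, 0.002, 0.0], [0.002, -1.0, -0.001], [0.0, 0.001, -1.0]]
ft_force: [0.7, -0.4, 1.0]
grip_width: 0.0851
wrist [241.9 155.8] [ 206  120   72   73 4181] [ 0.4038 -0.3622] fill 0.8
wrist [166.6 199.4] [ 134  169   67   62 1914] [ 0.3376 -0.398 ] fill 0.46
```

```bash
python3 -m crank '[0,0,0,-0.015,0.02,0,100, 0,0,0,-0.0147,0.0192,0,100, 0,0,0,0,0,0,100, 0,0,0,0,0,0,100]'
python3 pist.py
python3 - <<'E'
from h import *
w=get_image("wrist"); cv2.imwrite("pics/v16.png",w["frame"][:,:,::-1])
hsv=cv2.cvtColor(w["frame"],cv2.COLOR_RGB2HSV).astype(int)
for n,a,b_ in(("purple",130,160),("turq",80,100)):
    b,l=blobs((hsv[...,0]>a)&(hsv[...,0]<b_)&(hsv[...,1]>90)&(hsv[...,2]>40),200,9999)
    for i,c,s in b: print(n,c.round(0),s,plane(w,*c,.03,"wrist").round(3))
E
```

```text
time_s: 50.4
position: [0.4042, -0.3625, 0.1441]
tool_rot: [[1.0, 0.002, 0.002], [0.002, -1.0, -0.003], [0.002, 0.003, -1.0]]
ft_force: [-0.3, 0.3, -0.5]
grip_width: 0.0853
wrist [278.6 201.2] [ 244  162   70   76 3927] [ 0.4033 -0.3606] fill 0.74
wrist [167.4 200.9] [ 137  173   63   58 1694] [ 0.3088 -0.3602] fill 0.46
purple [141. 136.] [ 105   89   81   95 4338] [ 0.278 -0.306  0.03 ]
purple [437. 376.] [423 369  24  17 220] [ 0.62  -0.617  0.03 ]
turq [ 98. 238.] [  66  194   66   84 3000] [ 0.213 -0.408  0.03 ]
turq [190. 335.] [178 316  24  37 542] [ 0.302 -0.527  0.03 ]
```

```bash
python3 -m crank '[0,0,0,-0.0008,0.001,-0.04,100, 0,0,0,0,0,-0.04,100, 0,0,0,0,0,-0.03,100, 0,0,0,0,0,-0.015,100, 0,0,0,0,0,-0.008,100, 0,0,0,0,0,-0.0045,100, 0,0,0,0,0,0,100]'
python3 -m crank '[0,0,0,0,0,0,40, 0,0,0,0,0,0,40, 0,0,0,0,0,0,40, 0,0,0,0,0,0,40, 0,0,0,0,0,0,40]' 40
python3 -m crank '[0,0,0,0,0,0.02,40, 0,0,0,0,0,0.045,40, 0,0,0,0,0,0.045,40, 0,0,0,0,0,0.045,40, 0,0,0,0,0,0.045,40, 0,0,0,0,0,0.045,40, 0,0,0,0,0,0.03,40, 0,0,0,0,0,0,40, 0,0,0,0,0,0,40]'
```

```text
time_s: 51.25
position: [0.403, -0.3612, 0.005]
tool_rot: [[1.0, 0.001, 0.0], [0.001, -1.0, -0.0], [0.0, 0.0, -1.0]]
ft_force: [0.7, -0.5, 1.0]
grip_width: 0.0856
time_s: 51.75
position: [0.403, -0.3612, 0.0059]
tool_rot: [[1.0, 0.001, 0.001], [0.001, -1.0, -0.001], [0.001, 0.001, -1.0]]
ft_force: [-1.9, 1.2, 5.8]
grip_width: 0.0571
time_s: 52.65
position: [0.4026, -0.3605, 0.2795]
tool_rot: [[1.0, 0.002, -0.0], [0.002, -1.0, 0.0], [-0.0, -0.0, -1.0]]
ft_force: [0.2, -0.4, -3.6]
grip_width: 0.0566
```

```bash
python3 -m crank '[0,0,0,0.0153,0.0388,0,40, 0,0,0,0.0153,0.0388,0,40, 0,0,0,0.0153,0.0388,0,40, 0,0,0,0.0153,0.0388,0,40, 0,0,0,0.0153,0.0388,0,40, 0,0,0,0.0153,0.0388,0,40, 0,0,0,0.0153,0.0388,0,40, 0,0,0,0.0153,0.0388,0,40, 0,0,0,0.0153,0.0388,0,40, 0,0,0,0,0,0,40, 0,0,0,0,0,0,40]'
python3 -m crank '[0,0,0,0,0,-0.04,40, 0,0,0,0,0,-0.04,40, 0,0,0,0,0,-0.03,40, 0,0,0,0,0,-0.015,40, 0,0,0,0,0,-0.006,40, 0,0,0,0,0,-0.003,40, 0,0,0,0,0,0,40, 0,0,0,0,0,0,40]'
python3 -m crank '[0,0,0,0,0,-0.002,40, 0,0,0,0,0,0,40, 0,0,0,0,0,0,40]'
python3 -m crank '[0,0,0,0,0,-0.001,40, 0,0,0,0,0,0,40, 0,0,0,0,0,0,40]'
```

```text
time_s: 53.75
position: [0.54, -0.0109, 0.278]
tool_rot: [[1.0, 0.003, -0.003], [0.003, -1.0, 0.001], [-0.003, -0.001, -1.0]]
ft_force: [-0.5, -0.7, -2.8]
grip_width: 0.0568
time_s: 54.55
position: [0.5408, -0.0119, 0.1467]
tool_rot: [[1.0, 0.001, 0.001], [0.001, -1.0, -0.0], [0.001, 0.0, -1.0]]
ft_force: [0.5, 0.2, -1.5]
grip_width: 0.0568
time_s: 54.85
position: [0.5405, -0.0116, 0.144]
tool_rot: [[1.0, 0.002, 0.0], [0.002, -1.0, -0.0], [0.0, 0.0, -1.0]]
ft_force: [0.0, 0.2, -3.2]
grip_width: 0.0568
time_s: 55.15
position: [0.5405, -0.0116, 0.1428]
tool_rot: [[1.0, 0.002, -0.0], [0.002, -1.0, 0.0], [-0.0, -0.0, -1.0]]
ft_force: [0.5, 0.1, -1.7]
grip_width: 0.0567
```

Lower to light contact, release, retreat upward, and look.

```bash
python3 -m crank '[0,0,0,0,0,-0.0008,40, 0,0,0,0,0,0,40, 0,0,0,0,0,0,40]'
python3 -m crank '[0,0,0,0,0,0,80, 0,0,0,0,0,0,80, 0,0,0,0,0,0,80, 0,0,0,0,0,0.02,80, 0,0,0,0,0,0.04,80, 0,0,0,0,0,0.045,80, 0,0,0,0,0,0.045,80, 0,0,0,0,0,0.045,80, 0,0,0,0,0,0,60, 0,0,0,0,0,0,60]'
python3 - <<'E'
from h import *
w=get_image("wrist"); s=get_image("side"); o=np.zeros((600,800,3),np.uint8)
o[:420,:560]=w["frame"]; o[300:600,440:800]=cv2.resize(s["frame"][170:370,140:380],(360,300)); cv2.imwrite("pics/v16.png",o[:,:,::-1])
E
```

```text
time_s: 55.45
position: [0.5405, -0.0116, 0.142]
tool_rot: [[1.0, 0.001, -0.0], [0.001, -1.0, 0.0], [-0.0, -0.0, -1.0]]
ft_force: [-0.1, 0.4, -1.6]
grip_width: 0.0563
time_s: 56.45
position: [0.5405, -0.0116, 0.3374]
tool_rot: [[1.0, 0.002, 0.001], [0.002, -1.0, -0.0], [0.001, 0.0, -1.0]]
ft_force: [-0.2, 0.5, -0.1]
grip_width: 0.051
```

View pics/v16.png

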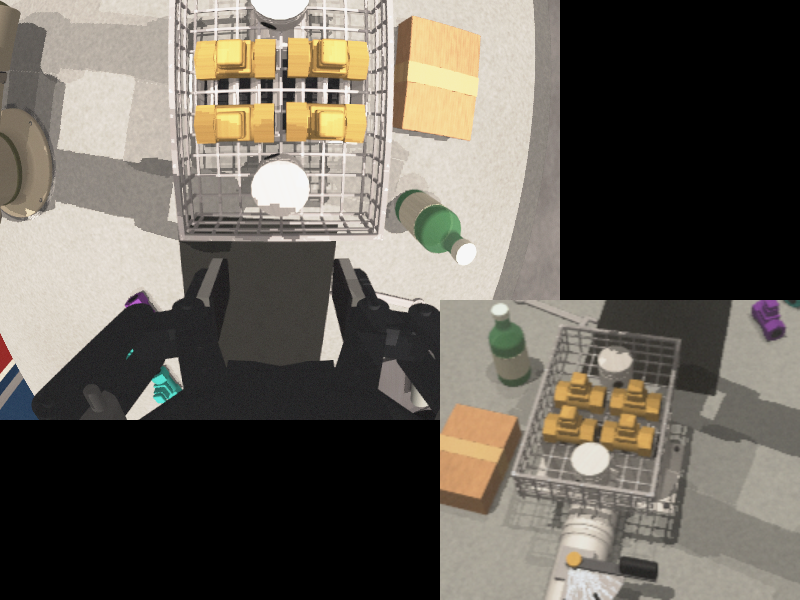

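```bash
python3 -m crank '[0,0,0.1428,-0.0096,0.0293,0,60, 0,0,0.1428,-0.0096,0.0293,0,60, 0,0,0.1428,-0.0096,0.0293,0,60, 0,0,0.1428,-0.0096,0.0293,0,60, 0,0,0.1428,-0.0096,0.0293,0,60, 0,0,0.1428,-0.0096,0.0293,0,60, 0,0,0.1428,-0.0096,0.0293,0,60, 0,0,0.1428,-0.0096,0.0293,0,60, 0,0,0.1428,-0.0096,0.0293,0,60, 0,0,0.1428,-0.0096,0.0293,0,60, 0,0,0.1428,-0.0096,0.0293,0,60, 0,0,0,0,0,0,60, 0,0,0,0,0,0,60]'
cat > dm.py <<'E'
from h import *
for n in("wrist","top"):
    w=get_image(n); im=w["frame"]; hsv=cv2.cvtColor(im,cv2.COLOR_RGB2HSV).astype(int)
    b,l=blobs(im.max(2)<70,15,3000)
    for i,c,s in b:
        q=plane(w,*c,.147,n)
        if .38<q[0]<.56 and .27<q[1]<.45:
            pts=np.argwhere(l==i)[:,::-1].astype(np.float32); W=np.array([plane(w,*p,.147,n)[:2] for p in pts]); W0=W-W.mean(0)
            ev,V=np.linalg.eigh(W0.T@W0); v=V[:,1]; v*=np.sign(-v[0]) ; print(n,"dark",c.round(1),s,q.round(4),"len",np.ptp(W0@v).round(3),"lever deg",np.degrees(np.arctan2(-v[0],v[1])).round(1))
    b,l=blobs((hsv[...,0]>14)&(hsv[...,0]<30)&(hsv[...,1]>130)&(hsv[...,2]>130),15,900)
    for i,c,s in b:
        q=plane(w,*c,.15,n)
        if .48<q[0]<.58 and .26<q[1]<.36: print(n,"knob",c.round(1),s,q.round(4))
E
python3 dm.py
```

```text
time_s: 57.85
position: [0.4345, 0.3109, 0.3357]
tool_rot: [[-0.001, 1.0, -0.002], [1.0, 0.001, -0.001], [-0.001, -0.002, -1.0]]
ft_force: [-0.1, -0.4, 0.1]
grip_width: 0.051
wrist dark [281. 183.] [274 158  15  51 644] [0.44   0.3104 0.147 ] len 0.058 lever deg 88.4
wrist dark [371.5 207.2] [364 205  17   5  71] [0.4681 0.417  0.147 ] len 0.02 lever deg 176.8
wrist dark [328.9 248.6] [321 247  16   4  40] [0.5209 0.3686 0.147 ] len 0.019 lever deg 175.0
wrist knob [279.3 253. ] [272 246  16  15 187] [0.525  0.3085 0.15  ]
top dark [129.7 210.9] [116 190  31  36 246] [0.4741 0.3944 0.147 ] len 0.116 lever deg 117.9
top dark [159.8 220.4] [157 212   7  18 114] [0.4452 0.3074 0.147 ] len 0.05 lever deg 85.7
top dark [147.9 222.5] [140 217  13  10  55] [0.4395 0.3418 0.147 ] len 0.041 lever deg 31.9
top knob [161.2 188.3] [158 185   7   8  38] [0.5376 0.3024 0.15  ]
```

```bash
python3 -m crank '[0,0,0,0.0035,0,-0.04,60, 0,0,0,0,0,-0.04,60, 0,0,0,0,0,-0.04,60, 0,0,0,0,0,-0.04,60, 0,0,0,0,0,-0.04,60, 0,0,0,0,0,-0.02,60, 0,0,0,0,0,-0.01,60, 0,0,0,0,0,0,60, 0,0,0,0,0,0,60]'
python3 -m crank '[0,0,0,0,0,0,0, 0,0,0,0,0,0,0, 0,0,0,0,0,0,0, 0,0,0,0,0,0,0, 0,0,0,0,0,0,0]' 25
python3 - <<'E'
import numpy as np
th=np.radians(90)-np.arange(0,13)*np.pi/48*1.0
p=.098*np.c_[-np.sin(th),np.cos(th)]
print(np.diff(p,axis=0).round(4).tolist(), np.pi/48)
E
```

```text
time_s: 58.85
position: [0.4392, 0.3106, 0.1081]
tool_rot: [[-0.001, 1.0, 0.002], [1.0, 0.001, 0.001], [0.001, 0.002, -1.0]]
ft_force: [0.6, 0.4, 0.4]
grip_width: 0.0513
time_s: 59.35
position: [0.4387, 0.3117, 0.108]
tool_rot: [[-0.001, 1.0, 0.002], [1.0, 0.001, 0.002], [0.002, 0.002, -1.0]]
ft_force: [-1.1, 5.8, 4.6]
grip_width: 0.0152
[[0.0002, 0.0064], [0.0006, 0.0064], [0.001, 0.0063], [0.0015, 0.0062], [0.0019, 0.0061], [0.0023, 0.006], [0.0026, 0.0058], [0.003, 0.0057], [0.0034, 0.0054], [0.0037, 0.0052], [0.0041, 0.005], [0.0044, 0.0047]] 0.06544984694978735
```

```bash
python3 -m crank '[0,0,-0.0654,0.0002,0.0064,0,0, 0,0,-0.0654,0.0006,0.0064,0,0, 0,0,-0.0654,0.001,0.0063,0,0, 0,0,-0.0654,0.0015,0.0062,0,0, 0,0,-0.0654,0.0019,0.0061,0,0, 0,0,-0.0654,0.0023,0.006,0,0, 0,0,-0.0654,0.0026,0.0058,0,0, 0,0,-0.0654,0.003,0.0057,0,0, 0,0,-0.0654,0.0034,0.0054,0,0, 0,0,-0.0654,0.0037,0.0052,0,0, 0,0,-0.0654,0.0041,0.005,0,0, 0,0,-0.0654,0.0044,0.0047,0,0, 0,0,0,0,0,0,0, 0,0,0,0,0,0,0]'
python3 dm.py
```

```text
time_s: 60.75
position: [0.468, 0.3813, 0.108]
tool_rot: [[0.705, 0.71, 0.003], [0.71, -0.705, 0.003], [0.004, 0.0, -1.0]]
ft_force: [0.8, 6.4, 3.3]
grip_width: 0.0155
wrist dark [381.4 174.1] [369 163  28  25 310] [0.46   0.4474 0.147 ] len 0.012 lever deg 175.8
top dark [134.6 206.4] [122 189  25  37 205] [0.4868 0.3803 0.147 ] len 0.12 lever deg 127.3
top knob [160.9 188.5] [158 185   7   8  44] [0.537  0.3032 0.15  ]
```

```bash
python3 -m crank '[0,0,0,0,0,0,30, 0,0,0,0,0,0,45, 0,0,0,0,0,0,50, 0,0,0,0,0,0.03,50, 0,0,0,0,0,0.04,50, 0,0,0,0,0,0.05,50, 0,0,0,0,0,0.05,50, 0,0,0,0,0,0.05,50, 0,0,0,0,0,0,50, 0,0,0,0,0,0,50]'
python3 dm.py
```

```text
time_s: 61.85
position: [0.4672, 0.3798, 0.3274]
tool_rot: [[0.706, 0.708, 0.001], [0.708, -0.706, 0.0], [0.001, 0.001, -1.0]]
ft_force: [-0.3, -0.2, -1.0]
grip_width: 0.0428
wrist dark [281.  182.3] [275 155  14  52 566] [0.4702 0.3775 0.147 ] len 0.058 lever deg 45.7
wrist dark [245.5 212.8] [239 206  14  14  50] [0.4669 0.3241 0.147 ] len 0.019 lever deg 88.0
wrist dark [319.7 214.2] [313 208  14  13  47] [0.5273 0.3824 0.147 ] len 0.019 lever deg 179.0
wrist knob [281.8 246.4] [274 245  16   6  29] [0.5243 0.3248 0.15  ]
top dark [137.3 211.6] [129 205  18  15 124] [0.4716 0.3723 0.147 ] len 0.055 lever deg 42.4
top dark [116.5 217.4] [112 213   8  10  35] [0.4559 0.4325 0.147 ] len 0.033 lever deg 123.6
top knob [161.  188.5] [158 185   7   8  42] [0.537  0.3029 0.15  ]
```

```bash
python3 - <<'E'
from h import *
t=get_image("top"); a=cv2.imread("pics/top0.png")[:,:,::-1]; s=get_image("side"); b=cv2.imread("pics/side0.png")[:,:,::-1]
def shift(x,y,r):
    g=lambda i:cv2.cvtColor(np.ascontiguousarray(i),cv2.COLOR_RGB2GRAY).astype(np.float32)[r[0]:r[1],r[2]:r[3]]
    return cv2.phaseCorrelate(g(x),g(y))
print("basket rim right end top",shift(a,t["frame"],(140,245,268,300)), "upper rim",shift(a,t["frame"],(140,158,200,300)))
print("bottle/carton/spanner",shift(a,t["frame"],(85,135,190,310)),shift(a,t["frame"],(95,160,335,370)))
hsv=cv2.cvtColor(t["frame"],cv2.COLOR_RGB2HSV).astype(int)
m=(hsv[...,0]>12)&(hsv[...,0]<28)&(hsv[...,1]>140)&(hsv[...,2]>90)
print("gold left on mat px",m[162:245,305:418].sum())
E
python3 -c "
from rig import *
print(close_job())"
```

```text
basket rim right end top ((0.27144777107744567, -0.04743999844969693), 0.5546336786614524) upper rim ((-0.027054308192866472, -0.24009099088464225), 0.815389348467191)
bottle/carton/spanner ((-0.002405935494998346, -0.021087957456462192), 1.0093807373046875) ((0.064513139670904, 0.07676996317112383), 1.0036003795670874)
gold left on mat px 0
the job is handed in; nothing more can be done
None
```

The job is done and handed in at about 62 s: damper shut first, all six parts in the basket, damper then set to half open.

- **Damper shut:** I pushed the lever against its shut stop. The force rose from 11 to 25 N with no further movement.
- **Loading:** I put in the four brass valves, then the two pistons, working out from the middle on alternating sides to keep the basket balanced. The last picture shows all six standing upright on the basket floor.
- **Knocked piston:** The second piston was knocked aside by about 5 cm during the work. I found it again and picked it up.
- **Half open:** I turned the lever to about 45° and left it there.

**Last checks**
- No brass is left on the mat.
- Basket, bottle, carton and spanner have moved less than 0.3 pixel (about 1 mm) in the top view.
- The lever reads 45.7° in the wrist view. Relative to the quadrant marks it may be about 47°, so 1 to 2° on the shut side; I left it.

**Where readings disagreed**
- The fingertips stood roughly 2–3 cm farther back than the tool description says. My first grip on the lever closed on nothing, and I corrected the height from then on.
- The top view alone gave 42.4° for the lever. It also read 4° low at the shut stop, so it agrees with about 47°.

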